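Fit the tube rotors and start the bench mixer

ROBOT

A 6-joint arm with a two-finger parallel gripper is mounted at the origin on the work surface. World frame = base frame: x ahead of the robot, y to its left, z up, the work surface at z = 0. Lengths are in m, angles in rad, forces in N, time in s.
With the tool pointing down it reaches from about 0.35 to 0.975 m from the base axis. Payload 7.1 kg.
Tool frame: the origin (TCP) lies midway between the tips of the shut fingers; the grasp point (between the pads) lies 19 mm behind it; z points along the fingers, y is the line along which they close (so a half turn about z gives the same grasp; the last joint's range is limited). The gripper opens to 88 mm and grips with 3 to 60 N. Pads are 20 mm wide; open, the fingers measure 115 mm over their backs; the gripper's body (75 mm by 178 mm) begins 61 mm behind the grasp point.
Start: joints at [1.305, 0.423, 1.63, -0, 1.089, -0.019], TCP at [0.153, 0.606, 0.223] pointing down, gripper open.
Joint ranges: [-3, 3], [-0.9, 2.11], [0.09, 2.58], [-1.31, 4.45], [0.11, 2.69], [-2.54, 2.54]. Speed limits (rad/s): [2.39, 2.39, 3.01, 3.14, 3.14, 3.14].

INTERFACE

Orientations are given as a unit quaternion [x, y, z, w].
In Python, from station import sensors, eyes, order gives the robot as it stands.
- The arm moves only by the shell command python3 -m crank 'ROWS' [FORCE]. ROWS is rows parted by semicolons, their numbers by spaces, 1 to 12 of them, each of 5 numbers: dx, dy, dz in m, then a turn about the tool's z in rad, then the finger opening in m; each row shifts and turns the commanded pose from where the row before left it, along the tool's axes as they then stand; what a row does not reach is not made up. A row lasts 1/8 s, in which the tool goes at most 0.0625 m and 0.188 rad, less where a joint would pass 70% of its speed; a pose out of reach is approached as far as the arm can. The fingers move at their own pace and stop on an object; FORCE is the grip in N (left out, the last holds). Time passes only in rows, so rows that do not move let the fingers close. It prints the time, the measured TCP pose, the force, the opening and the grip force at its end.
- sensors.sense(): the state, without advancing time (a new reading comes with each control period).
- eyes.read_camera(name): name is "scene" or "top"; returns (picture, depth): 400x640x3 uint8, red, green, blue; 400x640 float32, m along the optical axis (not along the pixel's ray), 0 where there is no reading.
- eyes.camera_model(name): a dict with "fx", "fy", "cx", "cy" (pixels), "dist" ([k1, k2, p1, p2, k3] as OpenCV has them; the pictures are not rectified), "rvec" (rotation vector, rad) and "tvec" (3), from world to camera coordinates, as OpenCV has them. Camera axes: x right, y down, z forward; pixel columns grow to the right and rows downward; lengths in m; the calibration is good to about 2 mm. A picture is of the moment at which its call begins. camera_model takes no time and is no camera call.
- order.close_job(): hands the job in; it is judged then, once.
The state is a dict: "clock": time; "joint_positions": joint angles; "dq": joint speeds; "tau": joint torques, N m; "eef_pos": TCP position; "eef_rot": TCP orientation; "contact_force": force on the tool from outside, world axes, zero at the start; "moment": the same for the moment, N m; "gripper_width": finger opening in m; "grasp_force": force on a finger pad.
Only numpy, scipy, OpenCV 4.12 (cv2) and the standard library are available. Lean on these libraries where they do the work, as an engineer would, in place of code of your own. Each camera call takes 0.05 s, during which the arm holds its last target. There are 200 camera calls.

TASK

Get the bench mixer going: pull the speed lever back to its load stop towards the robot, then seat every tube rotor that is there on the spindle whose collar has its colour, flat to flat and fully home on the collar. With all of them seated, set the lever to the green tick, then press the red start plunger down to its stop, hold it there a moment and let it spring back. Leave everything else on the bench alone.

Things in the scene. Friction and masses are not known exactly. Their poses are not given: they have to be found in the camera images.
- rotor_red: loose tube rotor, 60-130 g, may be absent: white plate 76 mm across, 10 mm thick, under a red hexagonal hub 30 mm across flats, 10 to 40 mm above the underside; hub faces look along +x and every 60 degrees on. D-bore right through on the axis: 16 mm round, flat 5 mm from the axis on the +x side, where black lines on plate and hub point. Origin: centre of the underside, z up along the axis
- rotor_blue: loose tube rotor, 60-130 g, may be absent: white plate 76 mm across, 10 mm thick, under a blue hexagonal hub 30 mm across flats, 10 to 40 mm above the underside; hub faces look along +x and every 60 degrees on. D-bore right through on the axis: 16 mm round, flat 5 mm from the axis on the +x side, where black lines on plate and hub point. Origin: centre of the underside, z up along the axis
- rotor_yellow: loose tube rotor, 60-130 g, may be absent: white plate 76 mm across, 10 mm thick, under a yellow hexagonal hub 30 mm across flats, 10 to 40 mm above the underside; hub faces look along +x and every 60 degrees on. D-bore right through on the axis: 16 mm round, flat 5 mm from the axis on the +x side, where black lines on plate and hub point. Origin: centre of the underside, z up along the axis
- spindle_red: fixed, non-turning steel D-shaft on a red collar 44 mm across: 14 mm round, flat 4 mm from the axis on the +x side, where a white line on the deck points; 44 mm tall above the collar, last 3 mm tapered. Origin: on the axis on the collar's top, where the rotor's underside rests; z up. A seated rotor shares its origin and axes; the shaft then stands 4 mm out of the hub
- spindle_blue: fixed, non-turning steel D-shaft on a blue collar 44 mm across: 14 mm round, flat 4 mm from the axis on the +x side, where a white line on the deck points; 44 mm tall above the collar, last 3 mm tapered. Origin: on the axis on the collar's top, where the rotor's underside rests; z up. A seated rotor shares its origin and axes; the shaft then stands 4 mm out of the hub
- spindle_yellow: fixed, non-turning steel D-shaft on a yellow collar 44 mm across: 14 mm round, flat 4 mm from the axis on the +x side, where a white line on the deck points; 44 mm tall above the collar, last 3 mm tapered. Origin: on the axis on the collar's top, where the rotor's underside rests; z up. A seated rotor shares its origin and axes; the shaft then stands 4 mm out of the hub
- mixer: fixed white three-spindle mixer with a black deck, 120 mm (x) by 330 mm (y) by 50 mm high; origin: centre of its underside. The spindles stand 115 mm apart along its y, in any colour order
- control: fixed white control unit, 130 mm (x) by 170 mm (y) by 55 mm high, carrying the speed lever (at its y = +40 mm) and the red start plunger (at its y = -45 mm); origin: centre of its underside. A green tick stands on the black dial beside the lever at lever value 0.9
- lever (a joint): speed lever angle in rad, 0 to 1.4: 0 is the stop nearest the robot side (the control unit's -x), the load position, where it leans 0.7 rad to -x from upright; it grows as the lever swings towards the unit's +x (upright at 0.7); the green tick is at 0.9. Stays where it is left; about 1.2 N at the knob moves it
- lever_tip (a point): centre of the lever's orange knob, a cylinder 22 mm across and 24 mm wide along the control unit's y, with flat ends; 70 mm from the hinge; 108 to 125 mm above the bench
- lever_hinge (a point): the lever's hinge, on the unit's top at 55 mm height; the axis runs along the control unit's y
- plunger (a joint): travel of the start plunger in m, 0 (up) to 0.012 (down at its stop); springs back; starts to move at about 3 N, reaches its stop at about 9 N
- plunger_top (a point): top centre of the plunger's red mushroom head, 38 mm across; about 94 mm above the bench when up; pressed straight down
- dropper: bystander, to be left alone: white dropper bottle with red cap, 32 mm across, 70 mm tall; origin: centre of the underside
- slide_box: bystander, to be left alone: blue slide box, 75 x 100 x 34 mm; origin: centre of the underside
- marker: bystander, to be left alone: black marker pen lying down, 120 mm; origin: underside, middle
- beaker: bystander, to be left alone: clear beaker, 64 mm across, 80 mm tall; origin: centre of the underside
- amber_jar: bystander, to be left alone: amber jar with black lid, 60 mm across, 75 mm tall; origin: centre of the underside
- specimen_cup: bystander, to be left alone: clear specimen cup with orange lid, 60 mm across, 65 mm tall; origin: centre of the underside
Things that resemble listed ones, but are neither listed nor needed, are in the scene too. Leave any purple or turquoise look-alike of the rotor_yellow alone.

How it is judged:
By the outcome, as a careful person would: the job done as asked, in the order asked, and still so for the second after the job is handed in, with the robot touching nothing.
Of rotor_red, rotor_blue, rotor_yellow only 2 to 3 are there at a start; the rules pass over those that are not, and their reading is None.
At some moment in a run one of rotor_red, rotor_blue, rotor_yellow may be knocked a few centimetres aside while the robot is not near it.
Once in a run the grip may slacken for a moment while it holds something.
It also fails if it takes over 210 s, if anything falls off the work surface, if the arm or the gripper's body presses on something with over 40 N, if the wrist force passes 120 N, or if a joint passes its speed limit or range.

## Working session

There is one attempt and no reset: what is moved stays moved. The work goes in short steps, Python scripts to look and compute and a shell command to move; the robot and the scene stay as the last step left them, time stands still between calls to the robot, and variables do not carry over. Pictures are saved under pics/ and viewed, at most 14 in all, crops included, and the job is handed in when it is done.

```bash
ls; mkdir -p pics; python3 - <<'E'
from station import sensors, eyes
import cv2
s=sensors.sense()
print(s)
for n in("scene","top"):
    m=eyes.camera_model(n); print(n,m)
    p,d=eyes.read_camera(n)
    cv2.imwrite(f"pics/{n}0.png",p[...,::-1]); 
    import numpy as np; np.savez(f"pics/{n}0.npz",p=p,d=d)
E
```

```text
pics
{'clock': 0.0, 'joint_positions': array([ 1.30499812e+00,  4.23827534e-01,  1.63067682e+00, -2.53403463e-05,
        1.08859145e+00, -1.90186939e-02]), 'dq': array([-0.00207986,  0.00080616, -0.00084025,  0.00025462, -0.00121903,
        0.00040304]), 'tau': array([ 1.09232482e-03, -5.44622219e+01, -2.73670453e+01,  6.45092083e-02,
        2.27317074e-02, -9.29332464e-05]), 'eef_pos': array([0.15252562, 0.60553805, 0.22191518]), 'eef_rot': array([ 1.23071021e-01,  9.92397581e-01, -7.45559057e-04, -9.55617395e-05]), 'contact_force': array([-0.0456778 ,  0.01329678,  0.0486295 ]), 'moment': array([ 0.00816953, -0.01969561, -0.05744378]), 'grasp_force': 0.0, 'gripper_width': 0.08789707254115994}
scene {'fx': 494.6415137208169, 'fy': 494.6415137208169, 'cx': 316.7924779845386, 'cy': 191.32731100128265, 'dist': array([-0.0072683,  0.       ,  0.       ,  0.       ,  0.       ]), 'rvec': array([ 0.86485768,  2.42498017, -1.22698876]), 'tvec': array([ 0.34976558, -0.11942212,  1.56546025])}
top {'fx': 494.7792834881547, 'fy': 494.7792834881547, 'cx': 323.61909679405625, 'cy': 212.9257952491654, 'dist': array([0.00947511, 0.        , 0.        , 0.        , 0.        ]), 'rvec': array([ 2.19838476, -2.14160948,  0.11105772]), 'tvec': array([0.01839691, 0.47153391, 1.22391221])}
```

View pics/scene0.png

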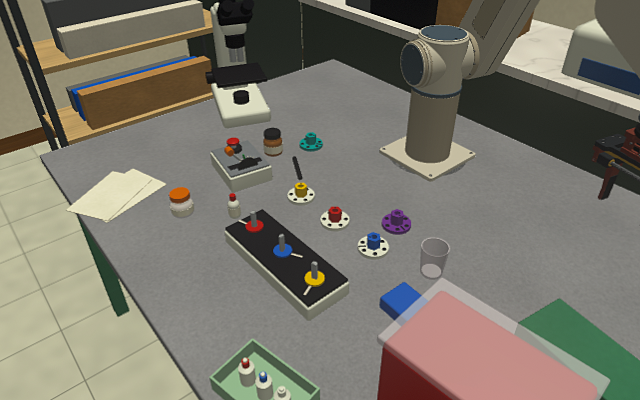

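View pics/top0.png

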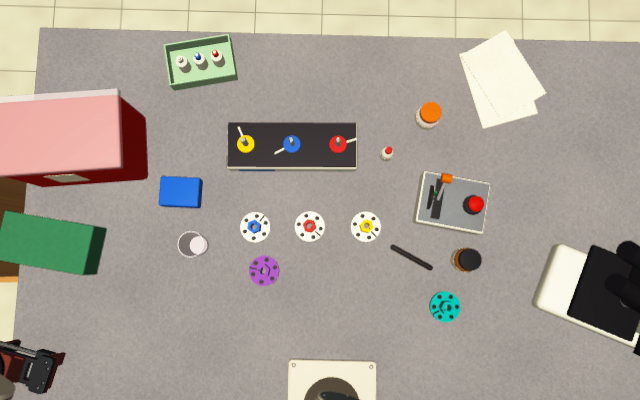

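```bash
cat >vis.py <<'E'
import numpy as np, cv2
from station import sensors, eyes
def cam(n):
    m=eyes.camera_model(n); K=np.array([[m["fx"],0,m["cx"]],[0,m["fy"],m["cy"]],[0,0,1]])
    return K,np.array(m["dist"]),np.array(m["rvec"]),np.array(m["tvec"])
def world(n,d):
    K,D,r,t=cam(n); v,u=np.mgrid[:400,:640]
    q=cv2.undistortPoints(np.stack([u,v],-1).reshape(-1,1,2).astype(float),K,D).reshape(400,640,2)
    P=np.dstack([q,np.ones((400,640))])*d[...,None]
    return (P-t)@cv2.Rodrigues(r)[0]
def ray(n,uv,z):  # world point(s) of pixel(s) at height z
    K,D,r,t=cam(n); R=cv2.Rodrigues(r)[0]
    q=cv2.undistortPoints(np.array(uv,float).reshape(-1,1,2),K,D).reshape(-1,2)
    w=np.c_[q,np.ones(len(q))]@R; c=-R.T@t
    return c+w*((z-c[2])/w[:,2])[:,None]
def ortho(n,p,c,z,half=.05,px=300):  # image up=+x, left=+y
    K,D,r,t=cam(n); i,j=np.mgrid[:px,:px]; s=2*half/px
    W=np.dstack([c[0]+(px/2-i)*s,c[1]+(px/2-j)*s,np.full(i.shape,z)]).reshape(-1,3).astype(float)
    uv=cv2.projectPoints(W,r,t,K,D)[0].reshape(px,px,2).astype(np.float32)
    return cv2.remap(p,uv,None,cv2.INTER_CUBIC)
def grab(n):
    p,d=eyes.read_camera(n); return p,d
COL=dict(red=[(0,8),(172,180)],blue=[(105,118)],yellow=[(20,30)],orange=[(8,16)],green=[(50,75)])
def mask(p,c):
    h=cv2.cvtColor(p,cv2.COLOR_RGB2HSV); m=np.zeros(h.shape[:2],bool)
    for a,b in COL[c]: m|=(h[...,0]>=a)&(h[...,0]<=b)
    return m&(h[...,1]>140)&(h[...,2]>60)
E
python3 - <<'E'
from vis import *
S={n:np.load(f"pics/{n}0.npz") for n in("scene","top")}
for n in S:
    p,d=S[n]["p"],S[n]["d"]; W=world(n,d)
    for c in COL:
        k,l,st,ce=cv2.connectedComponentsWithStats(mask(p,c).astype(np.uint8))
        for i in range(1,k):
            if 8<=st[i,4]<1200:
                w=W[(l==i)&(d>0)]
                if len(w) and .3<w[:,0].mean()<1 and abs(w[:,1].mean())<.55: print(n,c,ce[i].round(),st[i,4],w.mean(0).round(4),"z",np.percentile(w[:,2],[2,50,98]).round(4))
p=S["top"]["p"]; d=S["top"]["d"]; W=world("top",d)
uv=[(255,227),(310,226),(366,226)]; sp=[(246,143),(291,143),(338,143)]
t=[ortho("top",p,ray("top",[u],.01)[0],.01,.05,260) for u in uv]
b=[ortho("top",p,ray("top",[u],.052)[0],.052,.05,260) for u in sp]
print([ray("top",[u],.01)[0].round(4) for u in uv],[ray("top",[u],.052)[0].round(4) for u in sp])
im=np.vstack([np.hstack(t),np.hstack(b)])
cv2.imwrite("pics/zoom1.png",im[...,::-1])
E
```

```text
scene red [233. 141.] 79 [ 0.503  -0.3301  0.088 ] z [0.0803 0.0897 0.0946]
scene red [232. 196.] 38 [ 0.6329 -0.1231  0.0655] z [0.0549 0.0668 0.0709]
scene red [335. 214.] 165 [0.4459 0.0697 0.0307] z [0.0126 0.0333 0.0412]
scene red [254. 226.] 153 [0.6478 0.0032 0.0543] z [0.0483 0.0545 0.0587]
scene red [245. 364.] 41 [0.872  0.3183 0.0588] z [0.0411 0.0612 0.0656]
scene blue [373. 241.] 164 [0.4403 0.2078 0.0308] z [0.0128 0.0345 0.0417]
scene blue [282. 251.] 176 [0.6452 0.1175 0.0543] z [0.0489 0.0545 0.058 ]
scene blue [400. 298.] 712 [0.5232 0.3738 0.032 ] z [0.0124 0.0325 0.0358]
scene blue [263. 378.] 38 [0.8635 0.3635 0.0598] z [0.0483 0.0606 0.0661]
scene yellow [301. 189.] 148 [ 0.4476 -0.0725  0.0298] z [0.0118 0.0323 0.0412]
scene yellow [314. 279.] 222 [0.6428 0.2321 0.0542] z [0.0482 0.0545 0.058 ]
scene orange [273. 142.] 109 [ 0.3776 -0.3073  0.047 ] z [0.0382 0.0472 0.0569]
scene orange [229. 151.] 67 [ 0.556  -0.2568  0.1115] z [0.0634 0.1149 0.1217]
scene orange [179. 195.] 256 [ 0.7337 -0.2253  0.0617] z [0.0504 0.0632 0.0665]
top red [216.  54.] 17 [0.8631 0
[... 456 characters left out ...]
 z [0.0488 0.055  0.0599]
top blue [254. 226.] 90 [0.4319 0.2034 0.0373] z [0.0188 0.039  0.0436]
top yellow [246. 144.] 220 [0.6351 0.2291 0.0557] z [0.0473 0.0552 0.0734]
top yellow [366. 226.] 104 [ 0.4402 -0.0757  0.0355] z [-0.0022  0.0384  0.0449]
top orange [430. 112.] 368 [ 0.727  -0.2284  0.0627] z [0.0519 0.0638 0.0689]
top orange [446. 178.] 97 [ 0.5519 -0.2551  0.1157] z [0.0557 0.119  0.1234]
top orange [459. 260.] 99 [ 0.3615 -0.3032  0.0505] z [0.0378 0.0489 0.068 ]
[array([0.4318, 0.2041, 0.01  ]), array([0.438 , 0.0645, 0.01  ]), array([ 0.4417, -0.0779,  0.01  ])] [array([0.6385, 0.2291, 0.052 ]), array([0.6415, 0.1168, 0.052 ]), array([ 6.446e-01, -6.000e-04,  5.200e-02])]
```

View pics/zoom1.png

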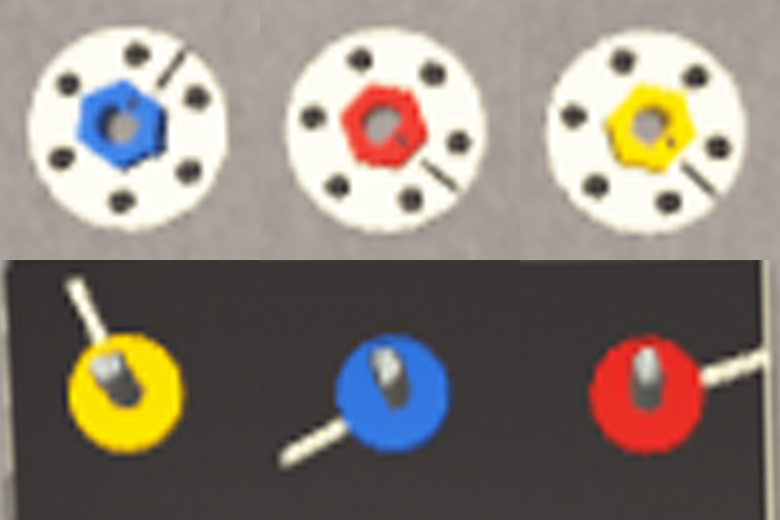

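```bash
cat >meas.py <<'E'
from vis import *
from scipy.optimize import minimize
a=np.linspace(0,2*np.pi,72,endpoint=False); C=np.c_[np.cos(a),np.sin(a)]
def hullmask(n,c,r,z0,z1,sc,box):
    K,D,rv,t=cam(n)
    P=np.vstack([np.c_[c+r*C,np.full(72,z)] for z in(z0,z1)])
    uv=cv2.projectPoints(P,rv,t,K,D)[0].reshape(-1,2)
    h=cv2.convexHull(((uv-box[:2]+.5)*sc*16).astype(np.int32))
    m=np.zeros((box[3]*sc,box[2]*sc),np.uint8); cv2.fillConvexPoly(m,h,255,cv2.LINE_8,4)
    return cv2.resize(m,(box[2],box[3]),interpolation=cv2.INTER_AREA)/255.
def fitdisc(n,p,c0,r,z0,z1,kind,w=90):
    K,D,rv,t=cam(n); uv=cv2.projectPoints(np.array([[*c0,z1]]),rv,t,K,D)[0].ravel()
    box=np.array([int(uv[0])-w//2,int(uv[1])-w//2,w,w]); q=p[box[1]:box[1]+w,box[0]:box[0]+w]
    if kind=="white":
        h=cv2.cvtColor(q,cv2.COLOR_RGB2HSV); g=q.min(2).astype(float); b=np.median(g)
        m=((h[...,2]>185)|mask(q,"red")|mask(q,"blue")|mask(q,"yellow")).astype(np.uint8)
    else: m=mask(q,kind).astype(np.uint8)
    k,l,st,ce=cv2.connectedComponentsWithStats(m)
    # component nearest centre
    i=min((i for i in range(1,k) if st[i,4]>40),key=lambda i:np.hypot(*(ce[i]-w/2)))
    cs,_=cv2.findContours((l==i).astype(np.uint8),cv2.RETR_EXTERNAL,cv2.CHAIN_APPROX_NONE)
    f=np.zeros((w,w),np.uint8); cv2.drawContours(f,cs,-1,1,-1)
    f=f.astype(float)
    o=minimize(lambda c:((hullmask(n,c,r,z0,z1,8,box)-f)**2).sum(),c0,method="Nelder-Mead",options=dict(initial_simplex=np.array([c0,c0+[.004,0],c0+[0,.004]]),xatol=5e-5))
    return o.x,o.fun
def lineang(n,p,c,z,r0,r1,dark):
    o=ortho(n,p,c,z,.06,480).astype(float); i,j=np.mgrid[:480,:480]; s=.12/480
    x=(240-i)*s; y=(240-j)*s; r=np.hypot(x,y); g=o.min(2) if not dark else 255-o.max(2)
    k=(r>r0)&(r<r1); th=np.median(g[k]); wt=np.clip(g-th-50,0,None)*k
    v=(wt*np.exp(1j*np.arctan2(y,x))).sum(); return np.angle(v),abs(v)/wt.sum()
E
python3 - <<'E'
from meas import *
S={n:np.load(f"pics/{n}0.npz") for n in("scene","top")}
for n in S: 
    K,D,r,t=cam(n); print(n,(-cv2.Rodrigues(r)[0].T@t).round(3))
R0=dict(blue=(.433,.2045),red=(.438,.0645),yellow=(.442,-.078)); P0=dict(yellow=(.638,.229),blue=(.641,.117),red=(.644,0))
for n in S:
    p=S[n]["p"]
    for c in R0:
        x,f=fitdisc(n,p,np.array(R0[c]),.038,0,.01,"white"); print(n,"rotor",c,x.round(4),round(f,1),[np.round(v,3) for v in lineang(n,p,x,.01,.0325,.0365,True)])
    for c in P0:
        x,f=fitdisc(n,p,np.array(P0[c]),.022,.05,.055,c,50); print(n,"spindle",c,x.round(4),round(f,1),[np.round(v,3) for v in lineang(n,p,x,.05,.026,.042,False)])
p,d=S["top"]["p"],S["top"]["d"]; W=world("top",d)
def rect(cx,cy,h,z0,z1):
    m=(W[...,2]>z0)&(W[...,2]<z1)&(np.hypot(W[...,0]-cx,W[...,1]-cy)<h)
    q=cv2.minAreaRect(W[m][:,:2].astype(np.float32)*1000); print("rect",np.round(q[0],1),np.round(q[1],1),q[2])
rect(.52,-.29,.125,.045,.062); rect(.64,.117,.2,.044,.054)
im=np.hstack([ortho("top",p,(.52,-.29),.055,.11,400),ortho("top",p,(.52,-.29),.119,.11,400)])
cv2.imwrite("pics/ctl.png",im[...,::-1])
E
```

```text
scene [1.098 0.821 0.841]
top [0.345 0.031 1.265]
scene rotor blue [0.4293 0.1968] 113.9 [np.float64(0.79), np.float64(0.738)]
scene rotor red [0.4349 0.0559] 67.5 [np.float64(1.218), np.float64(0.607)]
scene rotor yellow [ 0.4372 -0.0887] 83.6 [np.float64(1.789), np.float64(0.613)]
scene spindle yellow [0.6401 0.2284] 59.7 [np.float64(0.446), np.float64(0.981)]
scene spindle blue [0.6427 0.1131] 51.3 [np.float64(2.076), np.float64(0.999)]
scene spindle red [ 0.6451 -0.0017] 44.6 [np.float64(-1.222), np.float64(0.996)]
top rotor blue [0.4328 0.2059] 24.6 [np.float64(-1.272), np.float64(0.733)]
top rotor red [0.4386 0.0666] 33.7 [np.float64(-2.484), np.float64(0.765)]
top rotor yellow [ 0.4417 -0.0759] 40.1 [np.float64(-2.427), np.float64(0.643)]
top spindle yellow [0.6372 0.2306] 6.0 [np.float64(0.449), np.float64(0.999)]
top spindle blue [0.6402 0.1158] 5.1 [np.float64(2.108), np.float64(0.999)]
top spindle red [0.6427 0.0007] 5.6 [np.float64(-1.251), np.float64(0.999)]
rect [ 505.2 -287.8] [170.  129.9] 80.72052001953125
rect [574.4 113.8] [245.8 323.9] 1.635101556777954
```

View pics/ctl.png

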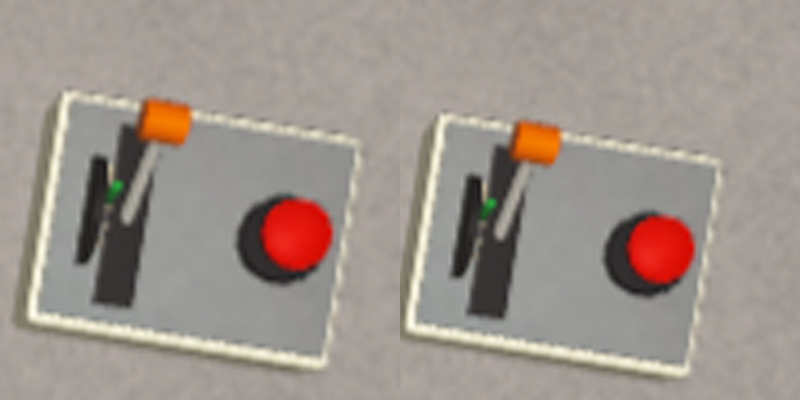

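```bash
cat >go.py <<'E'
import sys,numpy as np
from scipy.spatial.transform import Rotation as Ro
from station import sensors
# usage: go.py x y z yaw_of_tool_y -> move in present tool axes, turn
s=sensors.sense(); R=Ro.from_quat(s["eef_rot"]).as_matrix(); p=np.array(s["eef_pos"])
t=np.array([float(v) for v in sys.argv[1:4]]); psi=np.arctan2(R[1,1],R[0,1]); q=s["joint_positions"]
print("t %.1f"%s["clock"],"tcp",p.round(4),"psi %.3f"%psi,"q6 %.2f"%q[5],"F",np.round(s["contact_force"],1),"w %.4f g %.1f"%(s["gripper_width"],s["grasp_force"]))
print("tool d",(R.T@(t-p)).round(4),end=" ")
if len(sys.argv)>4: print("turn %.3f"%(psi-float(sys.argv[4])),"q6 then %.2f"%(np.arctan2(t[1],t[0])-float(sys.argv[4])))
E
python3 - <<'E'
from meas import *
a=-.162; c=np.array([.5052,-.2878]); R=np.array([[np.cos(a),-np.sin(a)],[np.sin(a),np.cos(a)]])
for n in("scene","top"):
    z=np.load(f"pics/{n}0.npz"); W=world(n,z["d"]); L=(W[...,:2]-c)@R; h=W[...,2]
    k=(abs(L[...,0])<.07)&(abs(L[...,1])<.09)&(h>.062)&(z["d"]>0)
    for y0 in np.arange(.02,.085,.006):
        m=k&(abs(L[...,1]-y0)<.003)
        if m.any(): print(n,"y'%.3f"%y0,m.sum(),"x'",L[m][:,0].min().round(3),L[m][:,0].max().round(3),"zmax",h[m].max().round(3))
    o=mask(z["p"],"orange")&k; print("knob",L[o].mean(0).round(4),np.percentile(L[o],[3,97],axis=0).round(4).tolist(),np.percentile(h[o],97).round(4))
    g=mask(z["p"],"green")&(abs(L[...,0])<.07)&(abs(L[...,1])<.09); print("green",g.sum(),L[g].mean(0).round(4),h[g].mean().round(4))
E
python3 go.py .5525 -.2550 .20 1.409
```

```text
scene y'0.020 1 x' 0.05 0.05 zmax 0.115
scene y'0.026 4 x' 0.038 0.055 zmax 0.121
scene y'0.032 11 x' 0.015 0.058 zmax 0.122
scene y'0.038 25 x' 0.013 0.058 zmax 0.121
scene y'0.044 27 x' 0.018 0.056 zmax 0.121
scene y'0.050 37 x' -0.019 0.058 zmax 0.122
scene y'0.056 45 x' -0.024 0.041 zmax 0.117
scene y'0.062 77 x' -0.023 0.03 zmax 0.091
scene y'0.068 5 x' -0.015 0.005 zmax 0.087
knob [0.0452 0.0388] [[0.011, -0.0324], [0.0559, 0.052]] 0.1215
green 3 [0.0113 0.0582] 0.091
top y'0.026 5 x' -0.016 0.054 zmax 0.119
top y'0.032 22 x' 0.008 0.052 zmax 0.123
top y'0.038 56 x' 0.001 0.052 zmax 0.125
top y'0.044 48 x' 0.001 0.053 zmax 0.123
top y'0.050 30 x' 0.003 0.05 zmax 0.123
top y'0.056 32 x' -0.027 0.028 zmax 0.099
top y'0.062 72 x' -0.05 0.028 zmax 0.091
top y'0.080 1 x' -0.058 -0.058 zmax 0.063
knob [0.0404 0.0407] [[0.0323, 0.029], [0.0502, 0.0513]] 0.1232
green 6 [0.0058 0.0553] 0.0935
t 0.1 tcp [0.1525 0.6056 0.222 ] psi 1.324 q6 -0.02 F [-0.5  0.2 -0.3] w 0.0876 g 0.0
tool d [-0.5981 -0.7368  0.023 ] turn -0.085 q6 then -1.84
```

```bash
python3 -m crank '-.0332 -.0409 0 0 .05;-.0332 -.0409 0 0 .05;-.0332 -.0409 0 0 .05;-.0332 -.0409 0 0 .05;-.0332 -.0409 0 0 .05;-.0332 -.0409 0 0 .05;-.0332 -.0409 0 0 .05;-.0332 -.0409 0 0 .05;-.0332 -.0409 0 0 .05' 10; python3 -m crank '-.0332 -.0409 0 0 .05;-.0332 -.0409 0 0 .05;-.0332 -.0409 0 0 .05;-.0332 -.0409 0 0 .05;-.0332 -.0409 0 0 .05;-.0332 -.0409 0 0 .05;-.0332 -.0409 0 0 .05;-.0332 -.0409 0 0 .05;-.0332 -.0409 0 0 .05;0 0 .02 -.085 .05;0 0 0 0 .05'; python3 go.py .5520 -.2545 .099 1.409
```

```text
clock: 1.23
eef_pos: [0.3528, 0.1745, 0.2227]
eef_rot: [0.123, 0.992, 0.0, 0.0]
contact_force: [0.5, 0.4, 0.2]
gripper_width: 0.0496
grasp_force: 0.0
clock: 2.6
eef_pos: [0.5509, -0.2537, 0.2007]
eef_rot: [0.082, 0.997, 0.001, -0.002]
contact_force: [-0.5, -0.7, -0.7]
gripper_width: 0.0499
grasp_force: 0.0
t 2.6 tcp [ 0.5509 -0.2537  0.2007] psi 1.407 q6 -1.86 F [-0.5 -0.7 -0.7] w 0.0499 g 0.0
tool d [-0.0016 -0.0008  0.1017] turn -0.002 q6 then -1.84
```

```bash
python3 -m crank '-.0016 0 .035 0 .05;0 0 .035 0 .05;0 0 .020 0 .05;0 0 .0117 0 .05;0 0 0 0 .01;0 0 0 0 .01;0 0 0 0 .01;0 0 0 0 .01' 10;  python3 go.py .5520 -.2545 .099 1.409
```

```text
clock: 3.6
eef_pos: [0.5543, -0.2568, 0.1021]
eef_rot: [0.081, 0.997, -0.002, 0.001]
contact_force: [-2.9, -11.1, -1.2]
gripper_width: 0.0241
grasp_force: 10.0
t 3.6 tcp [ 0.5543 -0.2568  0.1021] psi 1.410 q6 -1.86 F [ -2.9 -11.1  -1.2] w 0.0241 g 10.0
tool d [0.0026 0.002  0.0031] turn 0.001 q6 then -1.84
```

```bash
python3 -m crank '0 -.003 0 0 .01;.0134 0 -.0075 0 .01;.0134 0 -.0041 0 .01;.0139 0 -.0014 0 .01;.0139 0 .0014 0 .01;.0134 0 .0041 0 .01;.0122 0 .0067 0 .01;.0056 0 .0043 0 .01;.004 0 .003 0 .01;0 0 0 0 .01' 10;  python3 go.py .4672 -.2411 .0985 1.409
```

```text
clock: 4.85
eef_pos: [0.4625, -0.2421, 0.0941]
eef_rot: [0.081, 0.997, 0.0, -0.002]
contact_force: [-3.8, -0.6, 4.4]
gripper_width: 0.024
grasp_force: 10.0
t 4.8 tcp [ 0.4625 -0.2421  0.0941] psi 1.409 q6 -1.91 F [-3.8 -0.6  4.4] w 0.0240 g 10.0
tool d [-0.0045  0.0017 -0.0044] turn 0.000 q6 then -1.89
```

```bash
python3 -m crank '.003 0 .002 0 .01;0 0 0 0 .01;0 0 0 0 .05;0 0 0 0 .05;0 0 -.03 0 .05;0 0 -.06 0 .05;0 0 -.03 0 .05;.06 0 0 0 .05;.06 0 0 0 .05;0 0 0 0 .05' ; cat >>vis.py <<'E'
def knob():
    a=-.162; c=np.array([.5052,-.2878]); R=np.array([[np.cos(a),-np.sin(a)],[np.sin(a),np.cos(a)]])
    for n in("scene","top"):
        p,d=grab(n); W=world(n,d); L=(W[...,:2]-c)@R; h=W[...,2]
        o=mask(p,"orange")&(abs(L[...,0])<.08)&(abs(L[...,1]-.04)<.025)&(h>.09)&(d>0)
        if o.sum()<5: print(n,"no knob"); continue
        b=np.percentile(L[o],[3,97],axis=0); zt=np.percentile(h[o],97); print(n,"knob mid",b.mean(0).round(4),"ztop",zt.round(4))
    return p,d
E
python3 - <<'E'
from vis import *
p,d=knob()
cv2.imwrite("pics/top1.png",p[...,::-1]); np.savez("pics/top1.npz",p=p,d=d)
from meas import *
for c,x in dict(blue=(.433,.2045),red=(.438,.0645),yellow=(.442,-.078)).items(): print(c,[np.round(v,4) for v in fitdisc("top",p,np.array(x),.038,0,.01,"white")])
E
python3 go.py .4 0 .2 1.409
```

```text
clock: 6.1
eef_pos: [0.3396, -0.2212, 0.212]
eef_rot: [0.081, 0.997, 0.001, -0.001]
contact_force: [1.0, -0.4, 0.2]
gripper_width: 0.0503
grasp_force: 0.0
scene knob mid [-0.0362  0.0393] ztop 0.122
top knob mid [-0.0426  0.0396] ztop 0.1245
blue [array([0.4328, 0.2059]), np.float64(24.6243)]
red [array([0.4386, 0.0666]), np.float64(33.7215)]
yellow [array([ 0.4417, -0.0759]), np.float64(40.0668)]
t 6.2 tcp [ 0.3437 -0.2231  0.2129] psi 1.408 q6 -2.01 F [ 0.2 -0.7  0.3] w 0.0500 g 0.0
tool d [-0.0195  0.2293  0.0128] turn -0.001 q6 then -1.41
```

View pics/top1.png

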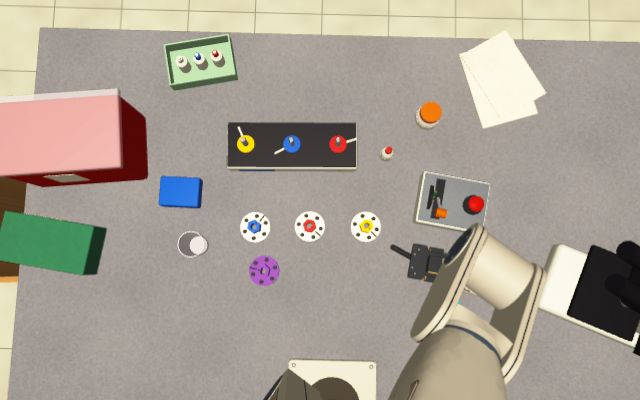

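```bash
python3 go.py .5018 -.2467 .15 1.409; python3 -m crank '-.055 0 0 0 0;-.055 0 0 0 0;-.05 0 .03 0 0;0 0 .032 0 0;0 0 0 0 0'; python3 go.py .5018 -.2467 .105 1.409
```

```text
t 6.2 tcp [ 0.3437 -0.2231  0.2129] psi 1.408 q6 -2.01 F [ 0.2 -0.7  0.3] w 0.0500 g 0.0
tool d [-0.1598  0.0023  0.0632] turn -0.001 q6 then -1.87
clock: 6.82
eef_pos: [0.5011, -0.2476, 0.1477]
eef_rot: [0.08, 0.997, 0.001, -0.002]
contact_force: [-0.1, 0.1, 0.4]
gripper_width: 0.0037
grasp_force: 0.0
t 6.8 tcp [ 0.5011 -0.2476  0.1477] psi 1.410 q6 -1.89 F [-0.1  0.1  0.4] w 0.0037 g 0.0
tool d [-0.0008  0.001   0.0427] turn 0.001 q6 then -1.87
```

```bash
python3 -m crank '0 0 .021 0 0;0 0 .021 0 0;.006 0 0 0 0;0 0 0 0 0'; python3 -m crank '.004 0 0 0 0;.002 0 0 0 0;0 0 0 0 0'; python3 -m crank '.002 0 0 0 0;.002 0 0 0 0;0 0 0 0 0';  python3 -m crank '.002 0 0 0 0;0 0 0 0 0'
```

```text
clock: 7.32
eef_pos: [0.4956, -0.2478, 0.1097]
eef_rot: [0.081, 0.997, -0.0, 0.001]
contact_force: [0.6, -0.7, -0.1]
gripper_width: 0.0006
grasp_force: 0.0
clock: 7.7
eef_pos: [0.4897, -0.2469, 0.109]
eef_rot: [0.081, 0.997, -0.0, 0.0]
contact_force: [0.5, 0.2, 1.1]
gripper_width: 0.0005
grasp_force: 0.4
clock: 8.07
eef_pos: [0.4889, -0.2469, 0.1092]
eef_rot: [0.081, 0.997, -0.001, 0.004]
contact_force: [11.3, -1.3, -5.7]
gripper_width: 0.0006
grasp_force: 5.7
clock: 8.32
eef_pos: [0.4887, -0.2469, 0.1093]
eef_rot: [0.081, 0.997, -0.001, 0.005]
contact_force: [17.2, 0.4, -11.1]
gripper_width: 0.0007
grasp_force: 8.4
```

```bash
python3 -m crank '-.012 0 0 0 0;0 0 -.045 0 0;0 0 -.045 .1 .06;0 0 0 .166 .06;0 0 0 .166 .06;0 0 0 .166 .06;0 0 0 0 .06'; python3 go.py .4417 -.0759 .08 .811
```

```text
clock: 9.2
eef_pos: [0.4949, -0.2474, 0.1983]
eef_rot: [0.37, 0.929, -0.0, -0.001]
contact_force: [0.2, -0.5, -0.6]
gripper_width: 0.0472
grasp_force: 0.0
t 9.2 tcp [ 0.4949 -0.2474  0.1983] psi 0.812 q6 -1.30 F [ 0.2 -0.5 -0.6] w 0.0472 g 0.0
tool d [0.1564 0.088  0.1184] turn 0.001 q6 then -0.98
```

```bash
python3 -m crank '.052 .029 0 0 .06;.052 .029 0 0 .06;.052 .03 .02 0 .06;0 0 .05 0 .06;0 0 .048 0 .06;0 0 0 0 .06'; python3 go.py .4417 -.0759 .016 .811
```

```text
clock: 9.95
eef_pos: [0.4403, -0.0763, 0.0783]
eef_rot: [0.369, 0.929, -0.001, -0.004]
contact_force: [-0.9, 0.5, -0.4]
gripper_width: 0.0599
grasp_force: 0.0
t 9.9 tcp [ 0.4403 -0.0763  0.0783] psi 0.814 q6 -1.01 F [-0.9  0.5 -0.4] w 0.0599 g 0.0
tool d [-0.0012  0.0015  0.0623] turn 0.003 q6 then -0.98
```

```bash
python3 -m crank '-.001 .001 .03 0 .06;0 0 .025 0 .06;0 0 .007 0 .06;0 0 0 0 .06;0 0 0 0 .02;0 0 0 0 .02;0 0 0 0 .02;0 0 0 0 .02' 12; python3 go.py .4417 -.0759 .016 .811; python3 -m crank '0 0 0 0 .055;0 0 0 0 .055;0 0 0 .175 .055;0 0 0 .175 .055;0 0 0 .175 .055;0 0 0 .174 .055;0 0 0 .174 .055;0 0 0 .174 .055;0 0 0 0 .055;0 0 0 0 .02;0 0 0 0 .02;0 0 0 0 .02' 12; python3 -m crank '0 0 0 0 .02;0 0 0 0 .02'; python3 go.py .4417 -.0759 .016 -.236
```

```text
clock: 10.95
eef_pos: [0.4446, -0.077, 0.0189]
eef_rot: [0.371, 0.929, 0.0, 0.0]
contact_force: [1.6, -0.5, 0.1]
gripper_width: 0.0234
grasp_force: 0.3
t 10.9 tcp [ 0.4446 -0.077   0.0189] psi 0.811 q6 -1.01 F [ 1.6 -0.5  0.1] w 0.0234 g 0.3
tool d [ 0.0028 -0.0012  0.0029] turn 0.000 q6 then -0.98
clock: 12.45
eef_pos: [0.4443, -0.077, 0.0187]
eef_rot: [0.785, 0.619, -0.0, -0.0]
contact_force: [0.3, 0.3, 0.6]
gripper_width: 0.0288
grasp_force: 0.3
clock: 12.7
eef_pos: [0.4445, -0.077, 0.0187]
eef_rot: [0.785, 0.619, 0.0, 0.0]
contact_force: [-0.4, 0.4, 0.8]
gripper_width: 0.02
grasp_force: 0.3
t 12.7 tcp [ 0.4445 -0.077   0.0187] psi -0.236 q6 0.04 F [-0.4  0.4  0.8] w 0.0200 g 0.3
tool d [ 0.0004 -0.003   0.0027] turn 0.000 q6 then 0.07
```

```bash
python3 -m crank '0 0 0 0 .06;0 0 0 0 .06;0 0 0 0 .06'; python3 - <<'E'
from vis import *
p,d=grab("scene"); q,e=grab("top")
im=np.hstack([cv2.resize(p[100:300,200:440],(400,333)),cv2.resize(q[120:320,220:460],(400,333))])
cv2.imwrite("pics/s2.png",im[...,::-1])
E
```

```text
clock: 13.08
eef_pos: [0.4447, -0.077, 0.0188]
eef_rot: [0.785, 0.619, 0.0, 0.0]
contact_force: [0.9, -0.4, 0.6]
gripper_width: 0.0463
grasp_force: 0.0
```

View pics/s2.png

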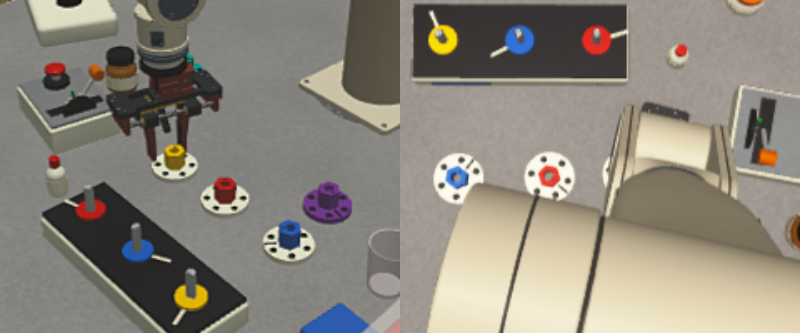

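```bash
python3 -m crank '0 0 -.05 0 .06;0 0 -.06 0 .06;0 0 -.06 0 .06'; python3 go.py .36 -.26 .2; cat >rot.py <<'E'
from meas import *
import sys
def locate(c,n="top",p=None,d=None,side=1,save=None,z0=0):
    if p is None: p,d=grab(n)
    W=world(n,d); m=mask(p,c)&(W[...,2]>.022+z0)&(W[...,2]<.05+z0)&(W[...,0]>.3)&(W[...,0]<.57)&(W[...,1]>-.22)&(W[...,1]<.3)
    if m.sum()<15: print(c,"not seen",m.sum()); return
    k,l,st,ce=cv2.connectedComponentsWithStats(m.astype(np.uint8)); i=1+st[1:,4].argmax()
    c0=ray(n,[ce[i]],.035)[0][:2]
    x,f=fitdisc(n,p,c0,.038,0,.01,"white"); print(c,"hub",c0.round(4),"plate",x.round(4),round(f,1))
    o=ortho(n,p,x,.01,.05,260)
    if save: cv2.imwrite(save,o[...,::-1])
    return x,o
E
```

```text
clock: 13.55
eef_pos: [0.444, -0.0769, 0.1903]
eef_rot: [0.785, 0.619, -0.0, -0.0]
contact_force: [1.1, 0.4, -0.6]
gripper_width: 0.0603
grasp_force: 0.0
t 13.6 tcp [ 0.444  -0.0769  0.1903] psi -0.236 q6 0.04 F [ 1.1  0.4 -0.6] w 0.0603 g 0.0
tool d [-0.1976 -0.0389 -0.0096]
```

```bash
python3 -m crank '-.05 -.01 -.01 0 .06;-.05 -.01 0 0 .06;-.05 -.01 0 0 .06;-.05 -.01 0 0 .06;0 0 0 0 .06'; python3 - <<'E'
from rot import *
p,d=grab("top"); O=[]
for c in("blue","red","yellow"):
    r=locate(c,"top",p,d); O.append(r[1] if r else np.zeros((260,260,3),np.uint8))
cv2.imwrite("pics/z3.png",np.hstack(O)[...,::-1])
E
python3 go.py .36 -.26 .2
```

```text
clock: 14.18
eef_pos: [0.3576, -0.2644, 0.1988]
eef_rot: [0.787, 0.617, -0.0, 0.0]
contact_force: [0.7, 0.3, 0.2]
gripper_width: 0.0596
grasp_force: 0.0
blue hub [0.4322 0.2037] plate [0.4327 0.2059] 25.8
red hub [0.437  0.0657] plate [0.4385 0.0666] 33.8
yellow hub [ 0.445  -0.0529] plate [ 0.4465 -0.0528] 31.5
t 14.2 tcp [ 0.3581 -0.263   0.1987] psi -0.240 q6 -0.42 F [-0.6  0.6  0.7] w 0.0604 g 0.0
tool d [ 0.0033  0.0011 -0.0013]
```

View pics/z3.png

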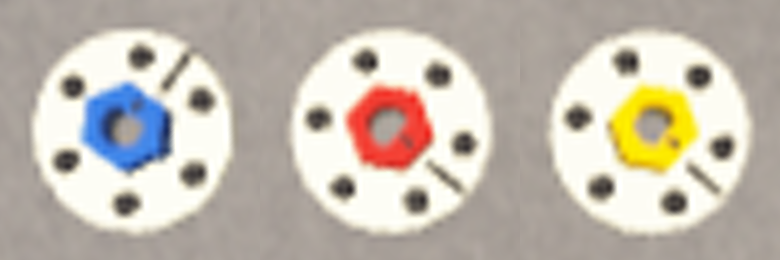

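```bash
python3 go.py .4465 -.0528 .07 -.236; python3 -m crank '.05 .004 0 0 .06;.05 .004 0 0 .06;.05 .004 0 0 .06;.05 .004 0 0 .06;.025 .005 0 0 .06;0 0 .06 0 .06;0 0 .06 0 .06;0 0 0 0 .06'; python3 go.py .4465 -.0528 .016 -.236
```

```text
t 14.2 tcp [ 0.3581 -0.263   0.1987] psi -0.240 q6 -0.42 F [-0.6  0.6  0.7] w 0.0604 g 0.0
tool d [0.2251 0.036  0.1287] turn -0.004 q6 then 0.12
clock: 15.22
eef_pos: [0.4278, -0.0464, 0.0751]
eef_rot: [0.785, 0.62, -0.004, -0.004]
contact_force: [-0.6, -0.0, 0.4]
gripper_width: 0.06
grasp_force: 0.0
t 15.2 tcp [ 0.4278 -0.0464  0.0751] psi -0.234 q6 0.10 F [-0.6 -0.   0.4] w 0.0600 g 0.0
tool d [-0.0019  0.0203  0.0588] turn 0.002 q6 then 0.12
```

```bash
python3 -m crank '-.002 .02 0 0 .06;0 0 0 0 .06;0 0 .03 0 .06;0 0 .022 0 .06;0 0 .007 0 .06;0 0 0 0 .02;0 0 0 0 .02;0 0 0 0 .02;0 0 0 0 .02' 12; python3 go.py .4465 -.0528 .016 -.236; python3 -m crank '0 0 0 0 .055;0 0 0 0 .055;0 0 0 .175 .055;0 0 0 .175 .055;0 0 0 .175 .055;0 0 0 .174 .055;0 0 0 .174 .055;0 0 0 .174 .055;0 0 0 0 .055;0 0 0 0 .02;0 0 0 0 .02;0 0 0 0 .02' 12; python3 -m crank '0 0 0 0 .02;0 0 0 0 .02'; python3 go.py .4465 -.0528 .016 -1.283
```

```text
clock: 16.35
eef_pos: [0.4507, -0.0548, 0.0203]
eef_rot: [0.785, 0.619, -0.0, -0.0]
contact_force: [-2.6, 0.1, 8.4]
gripper_width: 0.0298
grasp_force: 12.0
t 16.4 tcp [ 0.4507 -0.0548  0.0203] psi -0.236 q6 0.09 F [-2.6  0.1  8.4] w 0.0298 g 12.0
tool d [ 0.001  -0.0045  0.0043] turn 0.000 q6 then 0.12
clock: 17.85
eef_pos: [0.4508, -0.0549, 0.0197]
eef_rot: [0.99, 0.144, -0.0, -0.0]
contact_force: [0.9, 1.0, -0.6]
gripper_width: 0.0298
grasp_force: 12.0
clock: 18.1
eef_pos: [0.4509, -0.0549, 0.0197]
eef_rot: [0.99, 0.144, 0.0, 0.0]
contact_force: [-0.4, -0.6, -1.5]
gripper_width: 0.0298
grasp_force: 12.0
t 18.1 tcp [ 0.4509 -0.0549  0.0197] psi -1.283 q6 1.14 F [-0.4 -0.6 -1.5] w 0.0298 g 12.0
tool d [-0.0036 -0.0032  0.0037] turn 0.000 q6 then 1.17
```

```bash
python3 -m crank '0 0 0 0 .055;0 0 0 0 .055;0 0 -.05 0 .055;0 0 -.05 0 .055;-.05 -.05 0 0 .055;-.04 -.05 0 0 .055;-.05 0 0 0 .055;0 0 0 0 .055;0 0 0 0 .055'; python3 - <<'E'
from rot import *
p,d=grab("top"); locate("yellow","top",p,d); locate("red","top",p,d); p,d=grab("scene"); locate("yellow","scene",p,d)
E
python3 go.py .4509 -.0549 .018 -1.283
```

```text
clock: 19.23
eef_pos: [0.298, -0.0036, 0.1201]
eef_rot: [0.99, 0.143, 0.001, 0.0]
contact_force: [1.4, 0.0, 0.3]
gripper_width: 0.055
grasp_force: 0.0
yellow hub [ 0.4483 -0.0543] plate [ 0.4501 -0.0542] 40.4
red hub [0.4374 0.0656] plate [0.4386 0.0666] 33.7
yellow hub [ 0.4569 -0.0513] plate [ 0.446  -0.0657] 81.1
t 19.3 tcp [ 0.2984 -0.0037  0.12  ] psi -1.283 q6 1.23 F [ 0.7 -0.2  1.3] w 0.0547 g 0.0
tool d [0.1315 0.0923 0.1022] turn -0.000 q6 then 1.16
```

```bash
python3 -m crank '.05 .03 0 0 .055;.04 .03 0 0 .055;.0415 .0323 0 0 .055;0 0 0 0 .055;0 0 0 0 .055'; python3 go.py .4509 -.0549 .017 -1.283
```

```text
clock: 19.95
eef_pos: [0.4484, -0.0547, 0.1191]
eef_rot: [0.99, 0.143, -0.001, -0.0]
contact_force: [-0.3, -0.1, -0.6]
gripper_width: 0.0547
grasp_force: 0.0
t 19.9 tcp [ 0.4484 -0.0547  0.1191] psi -1.284 q6 1.14 F [-0.3 -0.1 -0.6] w 0.0547 g 0.0
tool d [0.0025 0.001  0.1021] turn -0.001 q6 then 1.16
```

```bash
python3 -m crank '.0025 .001 .05 0 .055;0 0 .045 0 .055;0 0 .007 0 .055;0 0 0 0 .055;0 0 0 0 .02;0 0 0 0 .02;0 0 0 0 .02;0 0 0 0 .02' 30; python3 go.py .4509 -.0549 .017 -1.283; python3 -m crank '0 0 -.05 0 .02;0 0 -.05 0 .02;0 0 -.035 0 .02;0 0 0 0 .02;0 0 0 0 .02'; python3 go.py .638 .230 .15 1.496
```

```text
clock: 20.95
eef_pos: [0.4523, -0.055, 0.0186]
eef_rot: [0.99, 0.143, 0.001, 0.0]
contact_force: [-1.2, 1.3, 9.0]
gripper_width: 0.0299
grasp_force: 30.0
t 20.9 tcp [ 0.4523 -0.055   0.0186] psi -1.283 q6 1.14 F [-1.2  1.3  9. ] w 0.0299 g 30.0
tool d [-0.0013 -0.0005  0.0016] turn -0.000 q6 then 1.16
clock: 21.58
eef_pos: [0.451, -0.0549, 0.1521]
eef_rot: [0.99, 0.143, -0.0, -0.0]
contact_force: [-0.5, -0.3, -1.8]
gripper_width: 0.0299
grasp_force: 30.0
t 21.6 tcp [ 0.451  -0.0549  0.1521] psi -1.283 q6 1.14 F [-0.5 -0.3 -1.8] w 0.0299 g 30.0
tool d [ 0.2602 -0.2201  0.0019] turn -2.779 q6 then -1.15
```

```bash
python3 -m crank '.0434 -.0367 0 0 .02;.0434 -.0367 0 0 .02;.0434 -.0367 0 0 .02;.0434 -.0367 0 0 .02;.0434 -.0367 0 0 .02;.0434 -.0367 0 0 .02;0 0 0 -.185 .02;0 0 0 -.185 .02;0 0 0 -.185 .02;0 0 0 -.185 .02;0 0 0 -.185 .02;0 0 0 -.185 .02'; python3 -m crank '0 0 0 -.185 .02;0 0 0 -.185 .02;0 0 0 -.185 .02;0 0 0 -.185 .02;0 0 0 -.185 .02;0 0 0 -.185 .02;0 0 0 -.185 .02;0 0 0 -.185 .02;0 0 0 -.185 .02;0 0 0 0 .02;0 0 0 0 .02';python3 go.py .638 .230 .13 1.496
```

```text
clock: 23.08
eef_pos: [0.6375, 0.2297, 0.1496]
eef_rot: [0.764, 0.646, -0.002, -0.001]
contact_force: [-0.6, 0.5, -0.4]
gripper_width: 0.0299
grasp_force: 30.0
clock: 24.45
eef_pos: [0.6382, 0.2299, 0.1512]
eef_rot: [0.041, 0.999, -0.0, -0.001]
contact_force: [0.1, -0.6, -0.3]
gripper_width: 0.0299
grasp_force: 30.0
t 24.4 tcp [0.6382 0.2299 0.1512] psi 1.488 q6 -1.16 F [ 0.1 -0.6 -0.3] w 0.0299 g 30.0
tool d [0.0002 0.0001 0.0212] turn -0.008 q6 then -1.15
```

```bash
python3 -m crank '0 0 .02 0 .02;0 0 .008 0 .02;0 0 .004 0 .02;0 0 .003 0 .02;0 0 .002 0 .02;0 0 .002 0 .02;0 0 0 0 .02';python3 go.py .638 .230 .0736 1.496
```

```text
clock: 25.32
eef_pos: [0.6384, 0.2301, 0.1136]
eef_rot: [0.039, 0.999, -0.0, -0.0]
contact_force: [-1.8, -0.5, -1.3]
gripper_width: 0.0297
grasp_force: 30.0
t 25.3 tcp [0.6384 0.2301 0.1136] psi 1.492 q6 -1.16 F [-1.8 -0.5 -1.3] w 0.0297 g 30.0
tool d [ 0.0004 -0.0001  0.04  ] turn -0.004 q6 then -1.15
```

```bash
python3 -m crank '0 0 .004 0 .02;0 0 .004 0 .02;0 0 0 0 .02';python3 -m crank '0 0 .008 0 .02;0 0 .008 0 .02;0 0 .008 0 .02;0 0 0 0 .02'; python3 go.py .638 .230 .0736 1.496
```

```text
clock: 25.7
eef_pos: [0.6384, 0.23, 0.1049]
eef_rot: [0.039, 0.999, -0.0, -0.001]
contact_force: [-3.4, -0.2, -3.1]
gripper_width: 0.0299
grasp_force: 30.0
clock: 26.2
eef_pos: [0.6383, 0.2299, 0.0807]
eef_rot: [0.039, 0.999, -0.0, -0.001]
contact_force: [-2.9, -0.9, -3.6]
gripper_width: 0.0299
grasp_force: 30.0
t 26.2 tcp [0.6383 0.2299 0.0807] psi 1.492 q6 -1.16 F [-2.9 -0.9 -3.6] w 0.0299 g 30.0
tool d [0.0003 0.0001 0.0071] turn -0.004 q6 then -1.15
```

```bash
python3 -m crank '0 0 .005 0 .02;0 0 .002 0 .02;0 0 0 0 .02';python3 -m crank '0 0 .0015 0 .02;0 0 0 0 .02'; python3 -m crank '0 0 .0015 0 .02;0 0 0 0 .02'
```

```text
clock: 26.58
eef_pos: [0.6383, 0.23, 0.0747]
eef_rot: [0.039, 0.999, -0.0, -0.001]
contact_force: [-5.8, -0.8, 0.1]
gripper_width: 0.0298
grasp_force: 30.0
clock: 26.82
eef_pos: [0.6383, 0.23, 0.0747]
eef_rot: [0.039, 0.999, -0.0, -0.001]
contact_force: [-9.5, -2.7, 10.6]
gripper_width: 0.0304
grasp_force: 30.0
clock: 27.08
eef_pos: [0.6383, 0.2299, 0.0746]
eef_rot: [0.039, 0.999, -0.0, -0.001]
contact_force: [-13.4, -3.8, 20.2]
gripper_width: 0.0298
grasp_force: 30.0
```

```bash
python3 -m crank '0 0 -.003 0 .055;0 0 0 0 .055;0 0 0 0 .055;0 0 -.05 0 .055;0 0 -.05 0 .055;0 0 -.02 0 .055;0 0 0 .15 .055;0 0 0 .15 .055;0 0 0 .15 .055;0 0 0 .155 .055;0 0 0 0 .055;0 0 0 0 .055' ; python3 go.py .4394 .0659 .12 .88
```

```text
clock: 28.58
eef_pos: [0.6386, 0.23, 0.194]
eef_rot: [0.334, 0.943, -0.0, -0.0]
contact_force: [-0.1, -0.3, 0.4]
gripper_width: 0.0551
grasp_force: 0.0
t 28.6 tcp [0.6386 0.23   0.194 ] psi 0.890 q6 -0.56 F [-0.1 -0.3  0.4] w 0.0551 g 0.0
tool d [ 0.0515 -0.2528  0.0742] turn 0.010 q6 then -0.73
```

```bash
python3 -m crank '.0103 -.0506 0 .01 .055;.0103 -.0506 0 0 .055;.0103 -.0506 0 0 .055;.0103 -.0506 .03 0 .055;.0103 -.0504 .044 0 .055;0 0 0 0 .055;0 0 0 0 .055' ; python3 go.py .4394 .0659 .018 .88; python3 - <<'E'
from rot import *
p,d=grab("top"); W=world("top",d)
x,f=fitdisc("top",p,np.array([.638,.23]),.038,.055,.065,"white"); print("seated yellow",x.round(4),f)
m=mask(p,"yellow")&(abs(W[...,0]-.638)<.03)&(abs(W[...,1]-.23)<.03); print("hub top z",np.percentile(W[m][:,2],[50,75]).round(4))
p2,_=grab("scene")
cv2.imwrite("pics/c4.png",np.hstack([ortho("top",p,(.638,.23),.065,.06,300),cv2.resize(p2[170:320,220:370],(300,300))])[...,::-1])
E
```

```text
clock: 29.45
eef_pos: [0.4423, 0.0709, 0.1246]
eef_rot: [0.34, 0.941, 0.0, 0.001]
contact_force: [1.1, -0.6, 0.5]
gripper_width: 0.0546
grasp_force: 0.0
t 29.4 tcp [0.4423 0.0709 0.1246] psi 0.878 q6 -0.75 F [ 1.1 -0.6  0.5] w 0.0546 g 0.0
tool d [-0.0009 -0.0059  0.1066] turn -0.002 q6 then -0.73
seated yellow [0.6392 0.2314] 18.93454825067282
hub top z [0.0943 0.0961]
```

View pics/c4.png

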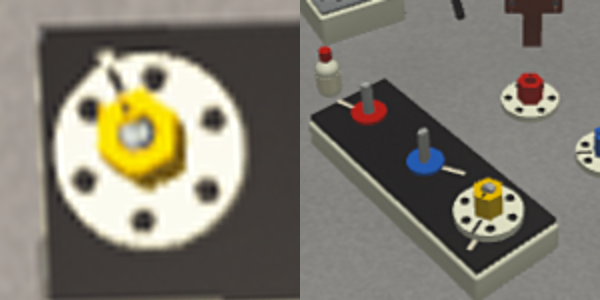

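```bash
python3 -m crank '-.0009 -.0059 .04 0 .055;0 0 .04 0 .055;0 0 .02 0 .055;0 0 .0066 0 .055;0 0 0 0 .055;0 0 0 0 .02;0 0 0 0 .02;0 0 0 0 .02;0 0 0 0 .02' 12; python3 go.py .4394 .0659 .018 .88; python3 -m crank '0 0 0 0 .055;0 0 0 0 .055;0 0 0 .175 .055;0 0 0 .175 .055;0 0 0 .175 .055;0 0 0 .174 .055;0 0 0 .174 .055;0 0 0 .174 .055;0 0 0 0 .055;0 0 0 0 .02;0 0 0 0 .02;0 0 0 0 .02' 12; python3 -m crank '0 0 0 0 .02;0 0 0 0 .02' 30; python3 go.py .4394 .0659 .018 -.166
```

```text
clock: 30.68
eef_pos: [0.4384, 0.0657, 0.0181]
eef_rot: [0.34, 0.94, 0.0, 0.001]
contact_force: [-1.2, 0.2, 6.1]
gripper_width: 0.0296
grasp_force: 12.0
t 30.7 tcp [0.4384 0.0657 0.0181] psi 0.877 q6 -0.76 F [-1.2  0.2  6.1] w 0.0296 g 12.0
tool d [-0.0006  0.0008  0.0001] turn -0.003 q6 then -0.73
clock: 32.17
eef_pos: [0.438, 0.0656, 0.0175]
eef_rot: [0.764, 0.645, 0.0, 0.0]
contact_force: [1.0, -0.1, -1.5]
gripper_width: 0.0298
grasp_force: 12.0
clock: 32.42
eef_pos: [0.438, 0.0656, 0.0175]
eef_rot: [0.765, 0.645, 0.0, 0.0]
contact_force: [0.1, 0.0, -0.2]
gripper_width: 0.0301
grasp_force: 30.0
t 32.4 tcp [0.438  0.0656 0.0175] psi -0.170 q6 0.29 F [ 0.1  0.  -0.2] w 0.0301 g 30.0
tool d [ 0.0005  0.0014 -0.0005] turn -0.004 q6 then 0.31
```

```bash
python3 -m crank '0 0 -.05 0 .02;0 0 -.05 0 .02;0 0 -.035 0 .02;0 0 0 0 .02;0 0 0 0 .02'; python3 go.py .6438 .0001 .15 .843
```

```text
clock: 33.05
eef_pos: [0.4372, 0.0656, 0.1518]
eef_rot: [0.765, 0.645, -0.0, -0.0]
contact_force: [-1.2, 0.5, -0.7]
gripper_width: 0.0297
grasp_force: 30.0
t 33.0 tcp [0.4372 0.0656 0.1518] psi -0.170 q6 0.29 F [-1.2  0.5 -0.7] w 0.0297 g 30.0
tool d [-0.0296  0.2147  0.0015] turn -1.013 q6 then -0.84
```

```bash
python3 -m crank '-.0074 .0537 0 0 .02;-.0074 .0537 0 0 .02;-.0074 .0537 0 0 .02;-.0074 .0536 0 0 .02;0 0 0 -.169 .02;0 0 0 -.169 .02;0 0 0 -.169 .02;0 0 0 -.169 .02;0 0 0 -.169 .02;0 0 0 -.168 .02;0 0 0 0 .02;0 0 0 0 .02'; python3 go.py .6438 .0001 .115 .843
```

```text
clock: 34.55
eef_pos: [0.6439, 0.0002, 0.151]
eef_rot: [0.357, 0.934, -0.0, -0.001]
contact_force: [-0.0, -0.0, -0.4]
gripper_width: 0.0299
grasp_force: 30.0
t 34.5 tcp [6.439e-01 2.000e-04 1.510e-01] psi 0.840 q6 -0.86 F [-0.  -0.  -0.4] w 0.0299 g 30.0
tool d [-0.    -0.     0.036] turn -0.003 q6 then -0.84
```

```bash
python3 -m crank '0 0 .02 0 .02;0 0 .008 0 .02;0 0 .004 0 .02;0 0 .003 0 .02;0 0 .002 0 .02;0 0 .002 0 .02;0 0 0 0 .02';python3 -m crank '0 0 .002 0 .02;0 0 .002 0 .02;0 0 0 0 .02'
```

```text
clock: 35.42
eef_pos: [0.6444, 0.0001, 0.1135]
eef_rot: [0.356, 0.935, -0.0, -0.0]
contact_force: [0.5, -1.0, -0.7]
gripper_width: 0.0298
grasp_force: 30.0
clock: 35.8
eef_pos: [0.6444, 0.0001, 0.1092]
eef_rot: [0.356, 0.935, -0.0, -0.0]
contact_force: [-0.7, -0.2, -1.3]
gripper_width: 0.0301
grasp_force: 30.0
```

```bash
python3 -m crank '0 0 .008 0 .02;0 0 .008 0 .02;0 0 .008 0 .02;0 0 .006 0 .02;0 0 .002 0 .02;0 0 0 0 .02'; python3 -m crank '0 0 .002 0 .02;0 0 0 0 .02';  python3 -m crank '0 0 .0015 0 .02;0 0 0 0 .02'; python3 -m crank '0 0 .001 0 .02;0 0 0 0 .02'
```

```text
clock: 36.55
eef_pos: [0.6442, 0.0001, 0.077]
eef_rot: [0.356, 0.935, -0.0, -0.0]
contact_force: [-2.6, -1.1, -1.7]
gripper_width: 0.0296
grasp_force: 30.0
clock: 36.8
eef_pos: [0.6444, 0.0, 0.0755]
eef_rot: [0.356, 0.935, -0.0, -0.0]
contact_force: [-2.9, -3.8, 0.2]
gripper_width: 0.0302
grasp_force: 30.0
clock: 37.05
eef_pos: [0.6444, -0.0, 0.0741]
eef_rot: [0.356, 0.935, -0.0, -0.0]
contact_force: [-3.7, -3.9, 1.6]
gripper_width: 0.0303
grasp_force: 30.0
clock: 37.3
eef_pos: [0.6444, -0.0, 0.0735]
eef_rot: [0.356, 0.935, -0.0, -0.0]
contact_force: [-5.9, -4.5, 5.3]
gripper_width: 0.0299
grasp_force: 30.0
```

```bash
python3 -m crank '0 0 .0015 0 .02;0 0 0 0 .02'; python3 -m crank '0 0 -.003 0 .055;0 0 0 0 .055;0 0 0 0 .055;0 0 -.05 0 .055;0 0 -.05 0 .055;0 0 -.02 0 .055;0 0 0 .137 .055;0 0 0 .137 .055;0 0 0 .134 .055;0 0 0 0 .055;0 0 0 0 .055' ; python3 go.py .432 .2049 .12 .432
```

```text
clock: 37.55
eef_pos: [0.6444, -0.0, 0.0735]
eef_rot: [0.356, 0.935, -0.0, -0.0]
contact_force: [-10.1, -3.1, 17.5]
gripper_width: 0.0297
grasp_force: 30.0
clock: 38.92
eef_pos: [0.6442, 0.0002, 0.1938]
eef_rot: [0.537, 0.844, -0.0, -0.0]
contact_force: [-0.7, -0.0, -0.6]
gripper_width: 0.0549
grasp_force: 0.0
t 38.9 tcp [6.442e-01 2.000e-04 1.938e-01] psi 0.438 q6 -0.46 F [-0.7 -0.  -0.6] w 0.0549 g 0.0
tool d [ 0.2753 -0.1054  0.074 ] turn 0.006 q6 then 0.01
```

```bash
python3 -m crank '.0459 -.0176 0 0 .055;.0459 -.0176 0 0 .055;.0459 -.0176 0 0 .055;.0459 -.0176 0 0 .055;.0459 -.0175 0 0 .055;.0458 -.0175 0 0 .055;0 0 .05 0 .055;0 0 .024 0 .055;0 0 0 0 .055;0 0 0 0 .055' ; python3 go.py .432 .2049 .018 .432; python3 - <<'E'
from rot import *
p,d=grab("top"); W=world("top",d)
x,f=fitdisc("top",p,np.array([.6444,.0]),.038,.055,.065,"white"); print("seated red",x.round(4),f)
locate("blue","top",p,d)
p2,_=grab("scene"); locate("blue","scene",p2,_)
cv2.imwrite("pics/c5.png",np.hstack([ortho("top",p,(.6444,.0),.065,.06,300),cv2.resize(p2[170:320,200:410],(420,300))])[...,::-1])
E
```

```text
clock: 40.17
eef_pos: [0.4336, 0.2056, 0.1212]
eef_rot: [0.538, 0.843, 0.0, 0.0]
contact_force: [0.3, 0.1, 1.1]
gripper_width: 0.0552
grasp_force: 0.0
t 40.2 tcp [0.4336 0.2056 0.1212] psi 0.436 q6 -0.02 F [0.3 0.1 1.1] w 0.0552 g 0.0
tool d [ 1.000e-04 -1.800e-03  1.032e-01] turn 0.004 q6 then 0.01
seated red [0.6442 0.0008] 184.5990003844675
blue not seen 0
blue hub [0.4401 0.2071] plate [0.4293 0.1968] 113.8
```

View pics/c5.png

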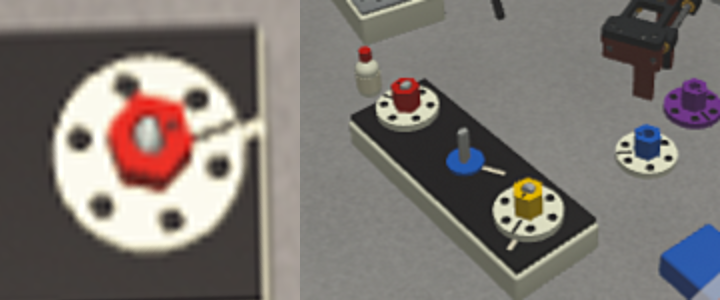

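```bash
python3 -m crank '0 -.0018 .04 0 .055;0 0 .04 0 .055;0 0 .016 0 .055;0 0 .0072 0 .055;0 0 0 0 .055;0 0 0 0 .02;0 0 0 0 .02;0 0 0 0 .02;0 0 0 0 .02' 12; python3 go.py .432 .2049 .018 .432; python3 -m crank '0 0 0 0 .055;0 0 0 0 .055;0 0 0 .175 .055;0 0 0 .175 .055;0 0 0 .175 .055;0 0 0 .174 .055;0 0 0 .174 .055;0 0 0 .174 .055;0 0 0 0 .055;0 0 0 0 .02;0 0 0 0 .02;0 0 0 0 .02' 12; python3 -m crank '0 0 0 0 .02;0 0 0 0 .02' 30; python3 go.py .432 .2049 .018 -.615
```

```text
clock: 41.4
eef_pos: [0.432, 0.2049, 0.0179]
eef_rot: [0.538, 0.843, 0.001, 0.0]
contact_force: [1.8, -0.0, 6.5]
gripper_width: 0.0297
grasp_force: 12.0
t 41.4 tcp [0.432  0.2049 0.0179] psi 0.435 q6 -0.02 F [ 1.8 -0.   6.5] w 0.0297 g 12.0
tool d [-0.      0.     -0.0001] turn 0.003 q6 then 0.01
clock: 42.9
eef_pos: [0.4314, 0.2046, 0.0173]
eef_rot: [0.887, 0.462, 0.0, 0.0]
contact_force: [-0.2, -0.4, -0.1]
gripper_width: 0.03
grasp_force: 12.0
clock: 43.15
eef_pos: [0.4313, 0.2046, 0.0173]
eef_rot: [0.887, 0.461, 0.0, 0.0]
contact_force: [0.2, 0.0, -0.0]
gripper_width: 0.03
grasp_force: 30.0
t 43.1 tcp [0.4313 0.2046 0.0173] psi -0.612 q6 1.03 F [ 0.2  0.  -0. ] w 0.0300 g 30.0
tool d [ 0.0006  0.0004 -0.0007] turn 0.003 q6 then 1.06
```

```bash
python3 -m crank '0 0 -.05 0 .02;0 0 -.05 0 .02;0 0 -.035 0 .02;0 0 0 0 .02;0 0 0 0 .02'; python3 go.py .6414 .115 .15 2.105
```

```text
clock: 43.78
eef_pos: [0.4305, 0.2043, 0.1515]
eef_rot: [0.887, 0.461, -0.001, -0.0]
contact_force: [0.0, -0.6, -1.0]
gripper_width: 0.0297
grasp_force: 30.0
t 43.8 tcp [0.4305 0.2043 0.1515] psi -0.612 q6 1.03 F [ 0.  -0.6 -1. ] w 0.0297 g 30.0
tool d [0.048  0.2239 0.0012] turn -2.717 q6 then -1.93
```

```bash
python3 -m crank '.012 .056 0 0 .02;.012 .056 0 0 .02;.012 .056 0 0 .02;.012 .056 0 0 .02;0 0 0 -.18 .02;0 0 0 -.18 .02;0 0 0 -.18 .02;0 0 0 -.18 .02;0 0 0 -.18 .02;0 0 0 -.18 .02;0 0 0 -.18 .02;0 0 0 -.18 .02'; python3 -m crank '0 0 0 -.18 .02;0 0 0 -.18 .02;0 0 0 -.18 .02;0 0 0 -.18 .02;0 0 0 -.18 .02;0 0 0 -.18 .02;0 0 0 -.18 .02;0 0 0 -.017 .02;0 0 0 0 .02;0 0 0 0 .02'; python3 go.py .6414 .115 .115 2.105
```

```text
clock: 45.28
eef_pos: [0.6408, 0.115, 0.1493]
eef_rot: [0.36, 0.933, -0.001, -0.002]
contact_force: [-1.3, 0.9, -1.3]
gripper_width: 0.0297
grasp_force: 30.0
clock: 46.52
eef_pos: [0.642, 0.1152, 0.1517]
eef_rot: [-0.263, 0.965, 0.0, -0.0]
contact_force: [-0.1, -0.1, -1.1]
gripper_width: 0.0298
grasp_force: 30.0
t 46.5 tcp [0.642  0.1152 0.1517] psi 2.103 q6 -1.94 F [-0.1 -0.1 -1.1] w 0.0298 g 30.0
tool d [0.0006 0.0001 0.0367] turn -0.002 q6 then -1.93
```

```bash
python3 -m crank '.0006 0 .02 0 .02;0 0 .008 0 .02;0 0 .004 0 .02;0 0 .003 0 .02;0 0 .002 0 .02;0 0 .002 0 .02;0 0 0 0 .02';python3 -m crank '0 0 .002 0 .02;0 0 .002 0 .02;0 0 0 0 .02'
```

```text
clock: 47.4
eef_pos: [0.6416, 0.1149, 0.1133]
eef_rot: [-0.264, 0.965, 0.0, -0.0]
contact_force: [-0.2, 0.1, -1.3]
gripper_width: 0.0295
grasp_force: 30.0
clock: 47.78
eef_pos: [0.6416, 0.1149, 0.1091]
eef_rot: [-0.264, 0.965, 0.0, -0.0]
contact_force: [-0.7, 0.3, -2.1]
gripper_width: 0.03
grasp_force: 30.0
```

```bash
python3 -m crank '0 0 .008 0 .02;0 0 .008 0 .02;0 0 .008 0 .02;0 0 .006 0 .02;0 0 .002 0 .02;0 0 0 0 .02'; python3 -m crank '0 0 .002 0 .02;0 0 0 0 .02';  python3 -m crank '0 0 .0015 0 .02;0 0 0 0 .02'; python3 -m crank '0 0 .002 0 .02;0 0 0 0 .02'
```

```text
clock: 48.52
eef_pos: [0.6416, 0.1149, 0.077]
eef_rot: [-0.264, 0.965, 0.0, -0.0]
contact_force: [-1.7, 0.2, -2.8]
gripper_width: 0.0299
grasp_force: 30.0
clock: 48.78
eef_pos: [0.6415, 0.1149, 0.0753]
eef_rot: [-0.264, 0.965, 0.0, -0.0]
contact_force: [-2.1, 0.2, -0.9]
gripper_width: 0.0298
grasp_force: 30.0
clock: 49.02
eef_pos: [0.6416, 0.1149, 0.0738]
eef_rot: [-0.264, 0.965, 0.0, -0.0]
contact_force: [-2.2, 0.1, -1.0]
gripper_width: 0.0296
grasp_force: 30.0
clock: 49.28
eef_pos: [0.6416, 0.1149, 0.0733]
eef_rot: [-0.264, 0.965, 0.0, -0.0]
contact_force: [-8.6, -1.0, 12.8]
gripper_width: 0.0299
grasp_force: 30.0
```

```bash
python3 -m crank '0 0 -.002 0 .055;0 0 0 0 .055;0 0 0 0 .055;0 0 -.05 0 .055;0 0 -.05 0 .055;0 0 -.02 0 .055;0 0 0 .174 .05;0 0 0 .173 .05;0 0 0 .173 .05;0 0 0 .173 .05;0 0 0 0 .05;0 0 0 0 .05' ; python3 go.py .4669 -.2428 .19 1.409
```

```text
clock: 50.78
eef_pos: [0.6414, 0.1149, 0.1931]
eef_rot: [0.078, 0.997, -0.0, -0.0]
contact_force: [0.4, -0.3, -0.4]
gripper_width: 0.0504
grasp_force: 0.0
t 50.8 tcp [0.6414 0.1149 0.1931] psi 1.415 q6 -1.26 F [ 0.4 -0.3 -0.4] w 0.0504 g 0.0
tool d [ 0.117  -0.3804  0.0033] turn 0.006 q6 then -1.89
```

```bash
python3 -m crank '.0168 -.0543 0 .006 .05;.0168 -.0543 0 0 .05;.0168 -.0543 0 0 .05;.0168 -.0543 0 0 .05;.0168 -.0543 0 0 .05;.0168 -.0543 0 0 .05;.0167 -.0543 0 0 .05;0 0 .05 0 .05;0 0 0 0 .05;0 0 0 0 .05' ; python3 go.py .4669 -.2428 .0965 1.409; python3 - <<'E'
from rot import *
p,d=knob()
o=[ortho("top",p,c,.065,.05,260) for c in((.638,.23),(.6414,.115),(.6444,0))]
for c in((.638,.23),(.6414,.115),(.6444,0)): print(fitdisc("top",p,np.array(c),.038,.055,.065,"white"))
cv2.imwrite("pics/c6.png",np.hstack(o)[...,::-1])
E
```

```text
clock: 52.02
eef_pos: [0.4643, -0.2407, 0.1446]
eef_rot: [0.081, 0.997, -0.0, 0.0]
contact_force: [-0.4, -0.0, 0.6]
gripper_width: 0.0504
grasp_force: 0.0
t 52.0 tcp [ 0.4643 -0.2407  0.1446] psi 1.408 q6 -1.91 F [-0.4 -0.   0.6] w 0.0504 g 0.0
tool d [-0.0029 -0.0017  0.0481] turn -0.001 q6 then -1.89
scene knob mid [-0.0399  0.04  ] ztop 0.1193
top no knob
(array([0.63920358, 0.23139199]), np.float64(18.93454825067282))
(array([0.641559  , 0.11635661]), np.float64(31.960322952710495))
(array([0.64407536, 0.00078609]), np.float64(185.91478662053055))
```

View pics/c6.png

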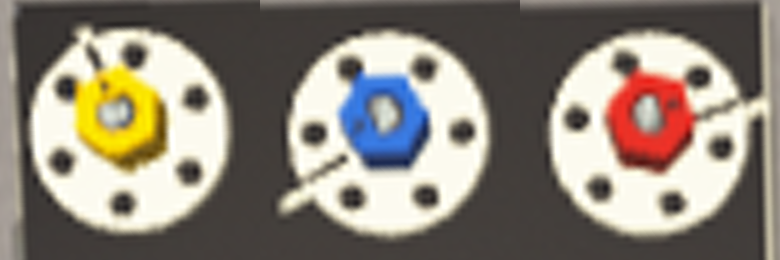

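```bash
python3 -m crank '-.0029 -.0017 .025 0 .05;0 0 .016 0 .05;0 0 .007 0 .05;0 0 0 0 .05;0 0 0 0 .01;0 0 0 0 .01;0 0 0 0 .01;0 0 0 0 .01' 15; python3 go.py .4669 -.2428 .0965 1.409
```

```text
clock: 53.12
eef_pos: [0.4665, -0.2428, 0.0961]
eef_rot: [0.082, 0.997, 0.0, 0.0]
contact_force: [0.2, 2.9, 4.2]
gripper_width: 0.024
grasp_force: 15.0
t 53.1 tcp [ 0.4665 -0.2428  0.0961] psi 1.406 q6 -1.91 F [0.2 2.9 4.2] w 0.0240 g 15.0
tool d [-0.0004  0.0001 -0.0004] turn -0.003 q6 then -1.89
```

```bash
python3 -m crank '-.009 0 -.0062 0 .01;-.0088 0 -.0048 0 .01;-.0134 0 -.0041 0 .01;-.0139 0 -.0014 0 .01;-.0139 0 .0014 0 .01;0 0 0 0 .01;0 0 0 0 .01'; python3 go.py .5247 -.2523 .1112 1.409
```

```text
clock: 54.0
eef_pos: [0.5268, -0.2528, 0.1116]
eef_rot: [0.082, 0.997, -0.0, 0.002]
contact_force: [3.9, 4.7, 0.6]
gripper_width: 0.0241
grasp_force: 15.0
t 54.0 tcp [ 0.5268 -0.2528  0.1116] psi 1.406 q6 -1.88 F [3.9 4.7 0.6] w 0.0241 g 15.0
tool d [0.0022 0.0002 0.0004] turn -0.003 q6 then -1.86
```

```bash
python3 -m crank '.0022 0 0 0 .01;0 0 0 0 .01;0 0 0 0 .01'; python3 go.py .5247 -.2523 .1112 1.409;  python3 -m crank '0 0 0 0 .05;0 0 0 0 .05;0 0 0 0 .05;0 0 -.05 0 .05;0 0 -.04 0 .05;.055 0 0 0 .05;.055 0 0 0 .05;.055 0 0 0 .05;0 0 0 0 .05;0 0 0 0 .05'; cat >lev.py <<'E'
from vis import *
from scipy.optimize import minimize
# fit lever value by knob silhouette
def fit(n,p,b=(0,0)):
    K,D,r,t=cam(n); a=-.162; X=np.array([np.cos(a),np.sin(a),0]); Y=np.array([-np.sin(a),np.cos(a),0]); H=np.array([.5114,-.2501,.055])
    th=np.linspace(0,2*np.pi,40)
    k,l,st,ce=None,None,None,None
    c0=cv2.projectPoints((H+[0,0,.07])[None],r,t,K,D)[0].ravel(); bx=(c0-30).astype(int); q=p[bx[1]:bx[1]+60,bx[0]:bx[0]+60]
    hs=cv2.cvtColor(q,cv2.COLOR_RGB2HSV); m=(hs[...,0]>=8)&(hs[...,0]<=16)&(hs[...,1]>140)&(hs[...,2]>60)
    k,l,st,ce=cv2.connectedComponentsWithStats(m.astype(np.uint8)); i=1+st[1:,4].argmax(); f=(l==i).astype(float)
    def cost(x):
        c=H+.07*(np.sin(x[0]-.7)*X+np.cos(x[0]-.7)*np.array([0,0,1]))+x[1]*Y*.01
        P=np.vstack([c+s*.012*Y+.011*(np.cos(th)[:,None]*X+np.sin(th)[:,None]*[0,0,1]) for s in(-1,1)])
        uv=cv2.projectPoints(P,r,t,K,D)[0].reshape(-1,2)
        h=cv2.convexHull(((uv-bx+.5)*8*16).astype(np.int32)); M=np.zeros((480,480),np.uint8); cv2.fillConvexPoly(M,h,255,cv2.LINE_8,4)
        return ((cv2.resize(M,(60,60),interpolation=cv2.INTER_AREA)/255.-f)**2).sum()
    return min((minimize(cost,[v,0],method="Nelder-Mead",options=dict(initial_simplex=[[v,0],[v+.1,0],[v,.3]])) for v in(.05,.5,.9,1.3)),key=lambda o:o.fun)
E
python3 - <<'E'
from lev import *
z=np.load("pics/top1.npz"); 
for nm,n,p in(("v0","top",z["p"]),("start","top",np.load("pics/top0.npz")["p"]),("start","scene",np.load("pics/scene0.npz")["p"]),("now","top",grab("top")[0]),("now","scene",grab("scene")[0])):
    o=fit(n,p); print(nm,n,o.x.round(3),round(o.fun,1))
    if nm=="now": cv2.imwrite(f"pics/l{n}.png",cv2.resize(p[160:240,400:500] if n=="top" else p[120:190,205:280],(400,320),interpolation=cv2.INTER_CUBIC)[...,::-1])
cv2.imwrite("pics/l7.png",np.hstack([cv2.imread("pics/ltop.png"),cv2.imread("pics/lscene.png")]))
E
```

```text
clock: 54.38
eef_pos: [0.5248, -0.2525, 0.1119]
eef_rot: [0.082, 0.997, -0.0, 0.002]
contact_force: [3.0, 4.9, 1.4]
gripper_width: 0.0243
grasp_force: 15.0
t 54.4 tcp [ 0.5248 -0.2525  0.1119] psi 1.406 q6 -1.88 F [3.  4.9 1.4] w 0.0243 g 15.0
tool d [0.0001 0.0002 0.0007] turn -0.003 q6 then -1.86
clock: 55.62
eef_pos: [0.3605, -0.226, 0.2015]
eef_rot: [0.083, 0.997, -0.001, 0.001]
contact_force: [0.0, -0.4, -0.2]
gripper_width: 0.0501
grasp_force: 0.0
v0 top [0.054 0.051] 6.7
start top [1.346 0.063] 11.6
start scene [ 1.385 -0.343] 9.5
now top [0.756 0.114] 7.8
now scene [ 0.809 -0.297] 10.2
```

View pics/l7.png

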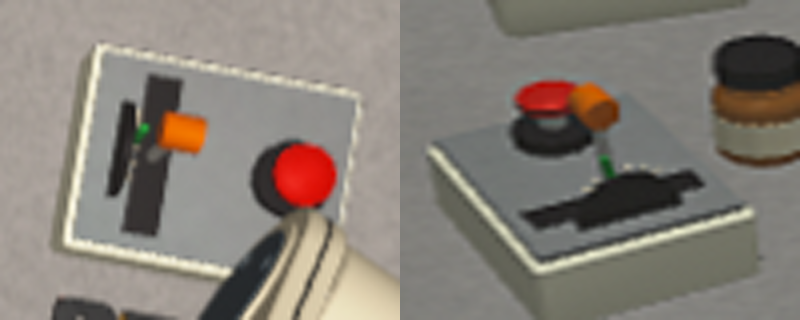

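```bash
python3 -m crank '-.04 0 0 0 0;-.04 0 0 0 0;-.037 0 0 0 0;0 0 .05 0 0;0 0 .02 0 0;0 0 0 0 0;0 0 0 0 0'; python3 go.py .4818 -.2453 .108 1.409
```

```text
clock: 56.6
eef_pos: [0.4761, -0.2448, 0.1315]
eef_rot: [0.082, 0.997, -0.0, 0.001]
contact_force: [0.4, -0.5, 0.3]
gripper_width: 0.0003
grasp_force: 0.0
t 56.6 tcp [ 0.4761 -0.2448  0.1315] psi 1.406 q6 -1.90 F [ 0.4 -0.5  0.3] w 0.0003 g 0.0
tool d [-0.0057  0.0005  0.0235] turn -0.003 q6 then -1.88
```

```bash
python3 -m crank '0 0 .0235 0 0;0 0 0 0 0;0 0 0 0 0'; python3 -m crank '-.006 0 0 0 0;-.004 0 0 0 0;-.003 0 0 0 0;0 0 0 0 0'; python3 -m crank '-.003 0 0 0 0;-.003 0 0 0 0;0 0 0 0 0;0 0 0 0 0'; python3 go.py .5054 -.2491 .108 1.409
```

```text
clock: 56.98
eef_pos: [0.4757, -0.2449, 0.1086]
eef_rot: [0.082, 0.997, -0.0, 0.001]
contact_force: [0.3, 0.6, -0.0]
gripper_width: 0.0004
grasp_force: 0.0
clock: 57.48
eef_pos: [0.4881, -0.2467, 0.1075]
eef_rot: [0.082, 0.997, -0.0, 0.0]
contact_force: [-0.3, 0.0, -0.3]
gripper_width: 0.0004
grasp_force: 0.0
clock: 57.98
eef_pos: [0.4937, -0.2476, 0.1074]
eef_rot: [0.082, 0.997, 0.0, -0.0]
contact_force: [-0.5, 0.3, 0.2]
gripper_width: 0.0008
grasp_force: 0.0
t 58.0 tcp [ 0.4937 -0.2476  0.1074] psi 1.406 q6 -1.89 F [-0.5  0.3  0.2] w 0.0008 g 0.0
tool d [-0.0118  0.0005 -0.0006] turn -0.003 q6 then -1.87
```

```bash
for i in 1 2 3 4; do python3 -m crank '-.002 0 0 0 0;0 0 0 0 0;0 0 0 0 0' | egrep 'eef_pos|contact'; done; python3 -m crank '-.002 0 0 0 0;0 0 0 0 0;0 0 0 0 0';  python3 go.py .5054 -.2491 .108 1.409
```

```text
eef_pos: [0.4957, -0.2479, 0.1074]
contact_force: [0.4, -0.0, -0.7]
eef_pos: [0.4978, -0.2483, 0.1074]
contact_force: [-0.2, 0.3, 0.5]
eef_pos: [0.4998, -0.2487, 0.1074]
contact_force: [0.6, -0.0, -0.1]
eef_pos: [0.5018, -0.249, 0.1074]
contact_force: [0.0, 0.4, -0.1]
clock: 59.85
eef_pos: [0.5037, -0.2493, 0.1074]
eef_rot: [0.082, 0.997, -0.0, 0.0]
contact_force: [0.1, -0.2, -1.0]
gripper_width: 0.0004
grasp_force: 0.1
t 59.9 tcp [ 0.5037 -0.2493  0.1074] psi 1.406 q6 -1.89 F [ 0.1 -0.2 -1. ] w 0.0004 g 0.1
tool d [-0.0016  0.0005 -0.0006] turn -0.003 q6 then -1.87
```

```bash
python3 -m crank '-.0016 0 0 0 0;0 0 0 0 0;0 0 0 0 0'; python3 - <<'E'
from lev import *
p,d=grab("scene"); print(fit("scene",p).x,fit("scene",p).fun)
cv2.imwrite("pics/l8.png",cv2.resize(p[120:190,205:280],(600,560),interpolation=cv2.INTER_CUBIC)[...,::-1])
E
```

```text
clock: 60.22
eef_pos: [0.5052, -0.2495, 0.1074]
eef_rot: [0.082, 0.997, -0.0, 0.0]
contact_force: [-0.6, 0.5, -0.8]
gripper_width: 0.0006
grasp_force: 0.3
[ 0.96080979 -0.09715493] 4.264621299500192
```

View pics/l8.png

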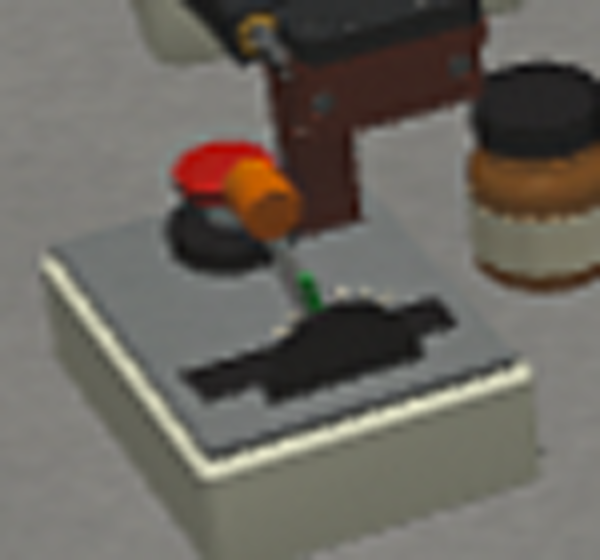

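```bash
python3 -m crank '-.004 0 0 0 0;-.004 0 0 0 0;-.004 0 0 0 0;-.002 0 0 0 0;0 0 0 0 0;.02 0 0 0 0;0 0 -.05 0 0;-.055 0 -.01 0 0;-.045 0 0 0 0;0 0 0 0 0;0 0 0 0 0'; python3 go.py .5650 -.2593 .108 1.409
```

```text
clock: 61.65
eef_pos: [0.597, -0.2646, 0.1669]
eef_rot: [0.082, 0.997, 0.0, -0.001]
contact_force: [0.4, 0.4, 0.7]
gripper_width: 0.0004
grasp_force: 0.0
t 61.6 tcp [ 0.597  -0.2646  0.1669] psi 1.406 q6 -1.84 F [0.4 0.4 0.7] w 0.0004 g 0.0
tool d [ 0.0323 -0.0001  0.0589] turn -0.003 q6 then -1.84
```

```bash
python3 -m crank '.01 0 .03 0 0;0 0 .0285 0 0;0 0 0 0 0;.01 0 0 0 0;.008 0 0 0 0;0 0 0 0 0;0 0 0 0 0'; python3 -m crank '.004 0 0 0 0;.004 0 0 0 0;.003 0 0 0 0;0 0 0 0 0;0 0 0 0 0'; python3 go.py .5472 -.2564 .108 1.409
```

```text
clock: 62.52
eef_pos: [0.5706, -0.2606, 0.1096]
eef_rot: [0.082, 0.997, -0.0, 0.001]
contact_force: [-0.9, -0.2, 0.5]
gripper_width: 0.0005
grasp_force: 0.0
clock: 63.15
eef_pos: [0.5598, -0.2588, 0.1091]
eef_rot: [0.082, 0.997, -0.0, 0.0]
contact_force: [2.2, -0.7, 1.9]
gripper_width: 0.0006
grasp_force: 1.3
t 63.1 tcp [ 0.5598 -0.2588  0.1091] psi 1.406 q6 -1.86 F [ 2.2 -0.7  1.9] w 0.0006 g 1.3
tool d [0.0128 0.0002 0.0011] turn -0.003 q6 then -1.85
```

```bash
python3 -m crank '.004 0 0 0 0;.004 0 0 0 0;.003 0 0 0 0;.001 0 0 0 0;0 0 0 0 0;0 0 0 0 0'; python3 go.py .5472 -.2564 .108 1.409
```

```text
clock: 63.9
eef_pos: [0.5471, -0.2564, 0.1086]
eef_rot: [0.082, 0.997, 0.0, -0.001]
contact_force: [0.6, -0.4, -1.0]
gripper_width: 0.0006
grasp_force: 0.1
t 63.9 tcp [ 0.5471 -0.2564  0.1086] psi 1.406 q6 -1.86 F [ 0.6 -0.4 -1. ] w 0.0006 g 0.1
tool d [-0.0001 -0.      0.0006] turn -0.003 q6 then -1.85
```

```bash
python3 -m crank '-.015 0 0 0 0;-.005 0 0 0 0;0 0 -.05 0 0;0 0 -.02 0 0;0 0 0 0 0;0 0 0 0 0'; python3 - <<'E'
from lev import *
for n in("scene","top"):
    o=fit(n,grab(n)[0]); print(n,o.x,o.fun)
E
python3 go.py .4977 -.334 .15 1.409
```

```text
clock: 64.65
eef_pos: [0.5666, -0.2595, 0.1776]
eef_rot: [0.082, 0.997, 0.0, -0.001]
contact_force: [-0.2, 0.9, -0.6]
gripper_width: 0.0003
grasp_force: 0.0
scene [ 0.93657468 -0.13420592] 8.050611303344866
top [-1.075 -3.75 ] 3.0
t 64.8 tcp [ 0.5664 -0.2595  0.1773] psi 1.406 q6 -1.85 F [-0.2  0.3 -0.7] w 0.0005 g 0.0
tool d [ 0.0555 -0.0848  0.0274] turn -0.003 q6 then -2.00
```

```bash
python3 -m crank '.0278 -.0424 0 0 0;.0277 -.0424 0 0 0;0 0 .027 0 0;0 0 .03 0 0;0 0 .015 0 0;0 0 0 0 0;0 0 0 0 0'; python3 go.py .4977 -.334 .094 1.409; python3 - <<'E'
from lev import *
for n in("scene","top"):
    o=fit(n,grab(n)[0]); print(n,o.x,o.fun)
E
```

```text
clock: 65.62
eef_pos: [0.4993, -0.3346, 0.1075]
eef_rot: [0.082, 0.997, -0.0, 0.0]
contact_force: [-0.4, -0.3, -0.1]
gripper_width: 0.0005
grasp_force: 0.0
t 65.6 tcp [ 0.4993 -0.3346  0.1075] psi 1.406 q6 -2.02 F [-0.4 -0.3 -0.1] w 0.0005 g 0.0
tool d [0.0016 0.0003 0.0135] turn -0.003 q6 then -2.00
scene [ 0.93657468 -0.13420592] 8.050611303344866
top [ 3.26933227 -2.72195338] 5.330242214532872
```

```bash
python3 -m crank '.0016 0 .01 0 0;0 0 .004 0 0;0 0 .003 0 0;0 0 0 0 0'; python3 -m crank '0 0 .004 0 0;0 0 .004 0 0;0 0 .002 0 0;0 0 0 0 0';  python3 -m crank '0 0 .002 0 0;0 0 0 0 0'
```

```text
clock: 66.22
eef_pos: [0.497, -0.3341, 0.0899]
eef_rot: [0.082, 0.997, 0.0, -0.0]
contact_force: [-2.3, 0.8, 4.9]
gripper_width: 0.0007
grasp_force: 2.3
clock: 66.72
eef_pos: [0.4972, -0.3342, 0.0817]
eef_rot: [0.082, 0.997, -0.0, 0.0]
contact_force: [-6.0, 4.1, 19.4]
gripper_width: 0.0006
grasp_force: 9.5
clock: 66.97
eef_pos: [0.4973, -0.3343, 0.0815]
eef_rot: [0.082, 0.997, -0.0, 0.0]
contact_force: [-10.9, 6.6, 34.8]
gripper_width: 0.0008
grasp_force: 17.1
```

```bash
python3 -m crank '0 0 -.001 0 0;0 0 0 0 0;0 0 0 0 0;0 0 0 0 0;0 0 0 0 0;0 0 0 0 0;0 0 0 0 0'; python3 -m crank '0 0 -.01 0 0;0 0 -.03 0 0;0 0 -.05 0 0;0 0 -.04 0 0;.05 0 0 0 0;.05 0 0 0 0;.04 0 0 0 0;0 0 0 0 0;0 0 0 0 0'; python3 - <<'E'
from lev import *
for n in("scene","top"):
    p,d=grab(n); o=fit(n,p); print(n,o.x,o.fun); 
    cv2.imwrite(f"pics/f{n}.png",(p[120:320,200:480] if n=="scene" else p[100:300,220:500])[...,::-1])
    W=world(n,d); m=mask(p,"red")&(np.hypot(W[...,0]-.497,W[...,1]+.333)<.025); print("plunger z",np.percentile(W[m][:,2],80))
cv2.imwrite("pics/f9.png",np.hstack([cv2.resize(cv2.imread(f"pics/f{n}.png"),(400,286)) for n in("scene","top")]))
E
```

```text
clock: 67.85
eef_pos: [0.4972, -0.3343, 0.0816]
eef_rot: [0.082, 0.997, -0.0, 0.0]
contact_force: [-7.8, 4.9, 26.0]
gripper_width: 0.0005
grasp_force: 13.1
clock: 68.97
eef_pos: [0.3598, -0.3118, 0.2093]
eef_rot: [0.082, 0.997, -0.0, 0.001]
contact_force: [-0.4, -0.6, 0.5]
gripper_width: 0.0006
grasp_force: 0.0
scene [ 0.93657468 -0.13420592] 8.050611303344866
plunger z 0.09361147812872962
top [ 3.26933227 -2.72195338] 5.330242214532872
plunger z 0.09355775614245777
```

View pics/f9.png

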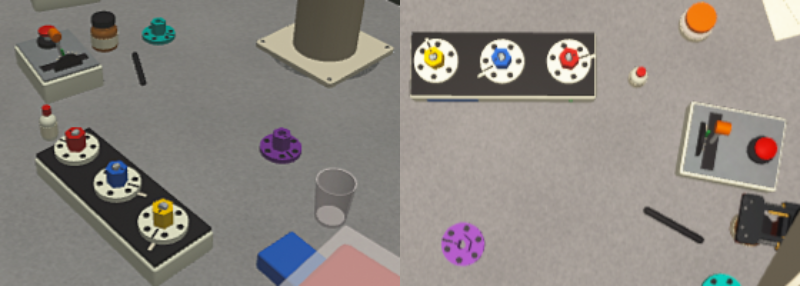

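```bash
sed -i 's/i=1+st\[1:,4\].argmax(); f=/i=min((j for j in range(1,k) if st[j,4]>25),key=lambda j:np.hypot(*(ce[j]-30))); f=/' lev.py; python3 - <<'E'
from lev import *
p=grab("top")[0]
for nm,n,q in(("now","top",p),("v0","top",np.load("pics/top1.npz")["p"]),("start","top",np.load("pics/top0.npz")["p"])):
    o=fit(n,q); print(nm,o.x,o.fun)
E
```

```text
now [ 3.26933227 -2.72195338] 5.330242214532872
v0 [0.05356596 0.05142123] 6.748911956939638
start [1.34566213 0.06313992] 11.63753940792003
```

```bash
sed -i 's/    def cost(x):/    def cost(x):\n        if abs(x[1])>.6: return 1e4/' lev.py; python3 - <<'E'
from lev import *
o=fit("top",grab("top")[0]); print(o.x,o.fun)
E
```

```text
[0.89151545 0.07060005] 7.625420991926182
```

```bash
python3 -c "
from station import order
print(order.close_job())"
```

```text
the job is handed in; nothing more can be done
None
```

The job is handed in: the lever was pulled to its load stop, all three rotors were seated on their matching spindles, the lever was set to about 0.9 (camera estimates 0.89 and 0.94), and the plunger was pressed to its stop, held and released.

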